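Index the document camera over the exam papers

ROBOT

A 6-joint arm with a two-finger parallel gripper is mounted at the origin on the work surface. World frame = base frame: x ahead of the robot, y to its left, z up, the work surface at z = 0. Lengths are in m, angles in rad, forces in N, time in s.
With the tool pointing down it reaches from about 0.35 to 0.85 m from the base axis. Payload 8.1 kg.
Tool frame: the origin (TCP) lies at the very end of the fingers, on their centre line; the grasp point (between the pads) lies 19 mm behind it (robot.pinch_z is the z of the grasp point in the tool frame, in m); z points along the fingers, y is the direction in which the jaws open and shut (so a half turn about z gives the same grasp; the last joint's range is limited). The gripper opens to 93 mm and grips with 3 to 60 N. Pads are 15 mm wide; open, the fingers measure 128 mm over their backs; the gripper's body (75 mm by 188 mm) begins 65 mm behind the grasp point.
Start: joints at [-1.419, 0.13, 1.488, -0, 1.523, -0.085], TCP at [0.141, -0.583, 0.219] pointing down, gripper open.
Joint ranges: [-2.96, 2.96], [-0.89, 2.26], [0.02, 2.5], [-1.34, 4.48], [0, 2.73], [-2.66, 2.66]. Speed limits (rad/s): [2.39, 2.39, 2.79, 3.14, 3.14, 3.14].

INTERFACE

Orientations are given as a rotation vector (axis times angle).
In Python, from plant import robot gives the robot as it stands.
- The arm moves only by the tool drive_tool, never from a script. Its argument "steps" is a list of rows, each an object of numbers: "jaw": the opening, from 0 (shut) to 1 (fully open); "tx", "ty", "tz": the shift along the tool's x, y, z scaled (see below); "turn": the turn about the tool's z scaled (see below). A call has 1 to 12 rows; each row is the pose to reach, as a shift and turn from the pose commanded when the call began, along the tool's axes at that moment, turning the shorter way round; what a row does not reach only later rows make up. The controller multiplies each number of a shift by 0.3 m and each number of a turn by 180 degrees. A row lasts 1/10 s, in which the tool goes at most 50 mm and 8.59 degrees, less where a joint would pass 70% of its speed; a pose out of reach is approached as far as the arm can. A call with a number of a shift or a turn outside -1 to 1 is refused whole. A call with a gripper value outside its range is refused whole. The fingers move at their own pace and stop on an object; "force" is the grip in N (left out, the last holds). Time passes only in rows, so rows that repeat a pose let the fingers close. It gives the time, the measured TCP pose, the force and the opening at its end, in the units of the state.
- robot.read_state(): the state, without advancing time (a new reading comes with each control period).
- robot.read_camera(name): name is "side" or "top"; returns (picture, depth): 400x640x3 uint8, blue, green, red; 400x640 float32, m along the optical axis (not along the pixel's ray), 0 where there is no reading.
- robot.get_calibration(name): a dict with "fx", "fy", "cx", "cy" (pixels), "eye" and "attitude" of the camera in the world. Camera axes: x right, y down, z forward; pixel columns grow to the right and rows downward; lengths in m; the calibration is good to about 2 mm. A picture is of the moment at which its call begins. get_calibration takes no time and is no camera call.
- robot.close_job(): hands the job in, once; it reports no verdict.
The state is a dict: "t": time; "q": joint angles; "dq": joint speeds; "joint_torque": joint torques, N m; "tool_pos": TCP position; "orientation": TCP orientation; "force": force on the tool from outside, world axes, zero at the start; "wrist_torque": the same for the moment, N m; "opening": finger opening in m.
Only numpy, scipy, OpenCV 4.12 (cv2) and the standard library are available. Lean on these libraries where they do the work, as an engineer would, in place of code of your own. Each camera call takes 0.05 s, during which the arm holds its last target.

TASK

The document camera stands over the notebook; move it one hole round so that it looks down on the stack of exam papers beside it. Hook a shut fingertip under the pull ring of the spring index pin (hook it, do not grip it), lift the pin out of the plate, swing the arm over to the stack and let the pin drop fully home in the next hole. Do not touch the camera head, and leave everything else on the desk where it is.

Things in the scene. Friction and masses are not known exactly. Their poses are not given: they have to be found in the camera images.
- stand: Document-camera stand, fixed: dark steel base 180 x 160 x 14 mm, post, and a flat 12-sided aluminium index plate, 228 mm across, 120 to 130 mm above the desk, with twelve 10 mm holes on a circle of 100 mm radius, 30 degrees (0.524 rad) apart. Origin: on the desk under the post's axis. +x: the direction in which the arm points at the start, over the notebook; z up.
- pivot (a point): The swing arm's vertical axis at the height of the plate's upper face, 130 mm above the desk. The arm is a white flat bar 26 mm wide, its top 154 mm above the desk; its dark hub on the post is 48 mm wide and 171 mm high; 232 mm out a neck rises to the camera head. Nothing on the desk under the arm's sweep reaches up to the bar.
- swing_arm (a joint): Angle of the arm about the post, rad: 0 at the start, positive counter-clockwise seen from above. Light friction (0.15 N m, 1.5 N at the ring); it stays where it is left while the pin is up. The pin locks it at the holes (0, +-0.524, +-1.047) with 0.01 rad of play.
- index_pin (a joint): Lift of the spring index pin, m: 0 home in a hole, stop at 0.026. Steel pin 8 mm thick, round nose, upright in a sleeve on the arm 100 mm from the pivot axis. Clear of the plate above 0.010; between holes it rests on the plate at 0.009. Pressed down with 4 N when home, 7 N at the top. Released within 0.02 rad of a hole it drops in and centres itself; slid over a hole it drops in too.
- pull_ring: Round steel pull ring, 48 mm inside, wire 5 mm, rigid on the pin's head. Origin: its centre, 113 mm from the pivot axis, 204 mm above the desk when home (ring 178 to 230 mm). x: outward along the arm; z up. It faces along the arm, its top leaning 30 degrees outward: a finger over the post, pointing outward and 45 to 70 degrees down, goes through. Below: pin head (14 mm wide) top 182 mm, sleeve 168 mm above the desk.
- lens (a point): Underside of the camera's lens, 300 mm from the pivot axis, 210 mm above the desk.
- doc_camera: The camera head at the arm's outer end, a white box 52 x 70 x 34 mm with the lens below it; top 262 mm above the desk; not to be touched. Origin: centre of the box's underside, 228 mm above the desk.
- papers_top (a point): Centre of the top of the stack of exam papers: loose cream sheets, 210 x 148 mm, stacked 57 mm high with ragged edges, fixed, under the arm's next hole on one side (left or right). A pile of three hard-bound books of about the same size lies on the other side.
- stapler: Desk stapler, 125 x 36 x 50 mm, loose on the desk near the stand; leave it alone. Origin: centre of its underside.
- mug: White mug, 80 mm wide, 92 mm high, loose on the desk near the stand; leave it alone. Origin: centre of its underside.
- glue_stick: Upright glue stick, 29 mm thick, 92 mm high, loose on the desk near the stand; leave it alone. Origin: centre of its underside.
- board_eraser: Whiteboard eraser with a wooden back, 128 x 55 x 44 mm, loose on the desk near the stand; leave it alone. Origin: centre of its underside.
- tape_dispenser: Desk tape dispenser, 150 x 55 x 80 mm, loose on the desk near the stand; leave it alone. Origin: centre of its underside.
- calculator: Flat black desk calculator, 145 x 80 x 19 mm, loose on the desk near the stand; leave it alone. Origin: centre of its underside.
- clip_tray: Clear tray of paper clips, 60 x 60 x 36 mm, loose on the desk near the stand; leave it alone. Origin: centre of its underside.

How it is judged:
On the way, in this order (a step that is already met when the one before it is completed fails the run):
1. the pin is lifted clear of the plate by its ring (value of joint index_pin above 0.0095 m and contact force between the fingers and pull_ring above 0.5 N), for 0.1 s.
2. the pin is home in the hole over the stack of papers (value of joint index_pin below 0.002 m and horizontal distance between lens and papers_top below 0.03 m), for 0.2 s.
At the end, for the whole second after the job is handed in: The lens stands over the exam papers (within 30 mm of the stack's centre, seen from above), the index pin is home in that hole (lift under 2 mm), the arm is at rest, and the loose things on the desk lie within 20 mm of where they were (all of step 2 and velocity of joint swing_arm between -0.05 and 0.05 rad/s and distance of each of stapler, mug, glue_stick, board_eraser, tape_dispenser, calculator, clip_tray from where it was at the start of the episode below 0.02 m); the robot touches nothing.
It fails at once if the camera head was touched (over 1 N) (contact force between any of the fingers, the arm and doc_camera above 1 N).
It fails at once if the ring was gripped or wrenched (over 35 N) (contact force between the fingers and pull_ring above 35 N).
It fails at once if a bystander on the desk was moved by over 20 mm (distance of any of stapler, mug, glue_stick, board_eraser, tape_dispenser, calculator, clip_tray from where it was at the start of the episode above 0.02 m).
It also fails if it takes over 51 s, if anything falls off the work surface, if the arm or the gripper's body presses on something with over 40 N, if the wrist force passes 120 N, or if a joint passes its speed limit or range.

## Working session

There is one attempt and no reset: what is moved stays moved. The work goes in short steps, Python scripts to look and compute and a tool call to move; the robot and the scene stay as the last step left them, time stands still between calls to the robot, and variables do not carry over. Pictures are saved under pics/ and viewed, and the job is handed in when it is done.

Besides the shell and the picture viewer there is one more tool, called after "Call:" as name([rows], argument=value, ...), one row to a line, values as JSON. drive_tool: Moves the arm, as the interface text tells. Its arguments: {"type":"object","properties":{"steps":{"type":"array"},"force":{"type":"number"}},"required":["steps"]}

```bash
ls; mkdir -p pics; python3 - <<'E'
from plant import robot
import cv2,numpy as np
print(robot.read_state(), robot.pinch_z)
for n in("side","top"):
    p,d=robot.read_camera(n); cv2.imwrite(f"pics/{n}0.png",p); np.save(f"pics/{n}0.npy",d); print(n,robot.get_calibration(n))
E
```

```text
pics
{'t': 0.0, 'q': array([-1.41941716e+00,  1.31140914e-01,  1.48924642e+00,  1.71447325e-05,
        1.52302558e+00, -8.53719516e-02]), 'dq': array([ 0.00060072, -0.00088232, -0.00054307, -0.00055983,  0.00049725,
        0.00091978]), 'joint_torque': array([ 2.37804306e-03, -5.59835887e+01, -4.91758561e+01,  7.70059205e-02,
        3.54514306e-02, -1.35947239e-04]), 'tool_pos': array([ 0.14068634, -0.58269244,  0.2176176 ]), 'orientation': array([-3.11780019e+00, -3.70803641e-01,  6.74251953e-05]), 'force': array([-0.19749298,  0.60309733,  0.32936567]), 'wrist_torque': array([0.05116479, 0.0047509 , 0.02182601]), 'opening': 0.09312337878953972} -0.0188
side {'fx': 493.4232124330133, 'fy': 493.4232124330133, 'cx': 313.0715546158331, 'cy': 192.697792893393, 'eye': array([0.08777289, 0.75722849, 0.86248877]), 'attitude': array([-0.72087557,  2.52015752, -1.22298501])}
top {'fx': 464.8551528889376, 'fy': 464.8551528889376, 'cx': 317.0171643430176, 'cy': 189.1453724643999, 'eye': array([0.49046765, 0.00772514, 1.2910097 ]), 'attitude': array([-2.17367546,  2.19130598, -0.11416076])}
```

View pics/side0.png

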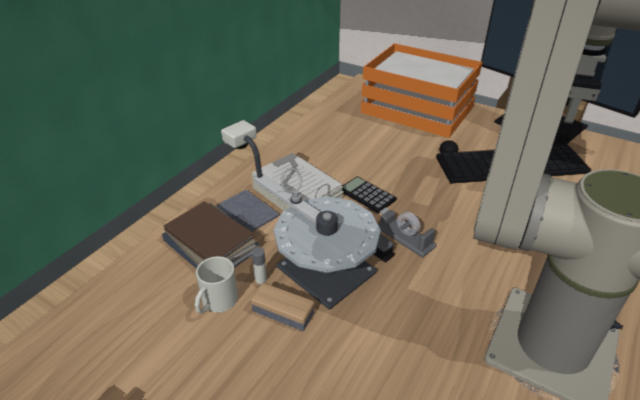

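View pics/top0.png

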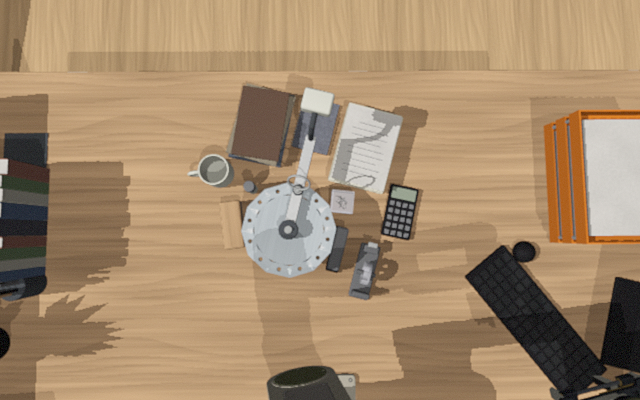

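The side view shows the stand, with its hub at about (326,222), the ring at about (292,175) and the camera head at (238,133). The top view shows the hub at (288,229), the ring at about (298,185) and the head at (318,101). The papers are on the right at about (366,147) and the books on the left. I'll enlarge both views.

```bash
cat > h.py <<'E'
import numpy as np,cv2
from scipy.spatial.transform import Rotation as R
from plant import robot
def cal(n):
    c=robot.get_calibration(n); return c,R.from_rotvec(c["attitude"]).as_matrix()
def px2w(n,u,v,d):
    c,A=cal(n); return c["eye"]+A@(np.array([(u-c["cx"])/c["fx"],(v-c["cy"])/c["fy"],1])*d)
def atz(n,u,v,z):
    c,A=cal(n); r=A@np.array([(u-c["cx"])/c["fx"],(v-c["cy"])/c["fy"],1]); return c["eye"]+r*(z-c["eye"][2])/r[2]
def proj(n,p):
    c,A=cal(n); q=A.T@(np.asarray(p)-c["eye"]); return np.array([c["fx"]*q[0]/q[2]+c["cx"],c["fy"]*q[1]/q[2]+c["cy"]])
def tri(u1,u2):
    M=np.zeros((3,3));b=np.zeros(3);L=[]
    for n,(u,v) in(("top",u1),("side",u2)):
        c,A=cal(n); r=A@np.array([(u-c["cx"])/c["fx"],(v-c["cy"])/c["fy"],1]); r/=np.linalg.norm(r);P=np.eye(3)-np.outer(r,r);M+=P;b+=P@c["eye"];L.append((P,c["eye"]))
    x=np.linalg.solve(M,b); return x,[np.linalg.norm(P@(x-e)) for P,e in L]
def crop(src,dst,x0,y0,x1,y1,s):
    p=cv2.imread(src)[y0:y1,x0:x1]; cv2.imwrite(dst,cv2.resize(p,None,fx=s,fy=s,interpolation=cv2.INTER_CUBIC))
E
python3 - <<'E'
from h import *
crop("pics/top0.png","pics/tc.png",225,80,415,280,3)
crop("pics/side0.png","pics/sc.png",210,110,400,260,4)
# plane mapping from depth: world cloud
for n in("top","side"):
    d=np.load(f"pics/{n}0.npy")
    v,u=np.mgrid[0:400,0:640]
    c,A=cal(n)
    P=np.stack([(u-c["cx"])/c["fx"]*d,(v-c["cy"])/c["fy"]*d,d],-1)@A.T+c["eye"]
    np.save(f"pics/{n}P.npy",P)
P=np.load("pics/topP.npy")
for u,v in [(288,229),(288,245),(298,185),(307,160),(318,101),(366,147),(262,125),(300,320)]: print(u,v,P[v,u].round(3))
E
```

```text
288 229 [0.496 0.061 0.168]
288 245 [0.456 0.063 0.13 ]
298 185 [0.603 0.037 0.156]
307 160 [0.665 0.015 0.154]
318 101 [ 0.783 -0.012  0.261]
366 147 [ 0.715 -0.144  0.054]
262 125 [0.778 0.137 0.048]
300 320 [0.25  0.037 0.002]
```

View pics/tc.png

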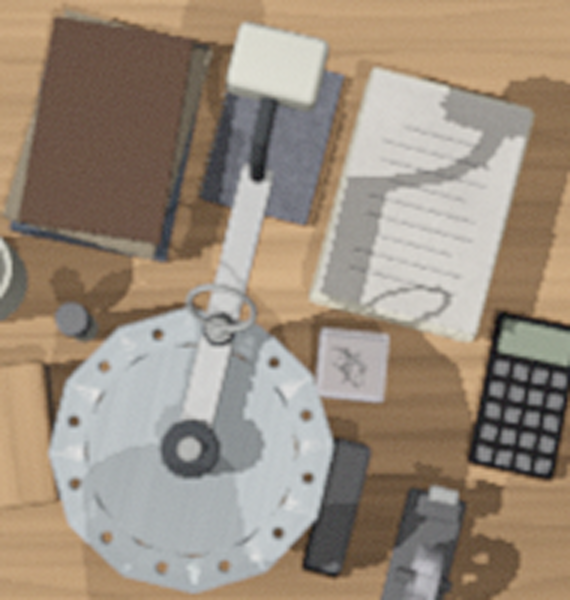

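View pics/sc.png

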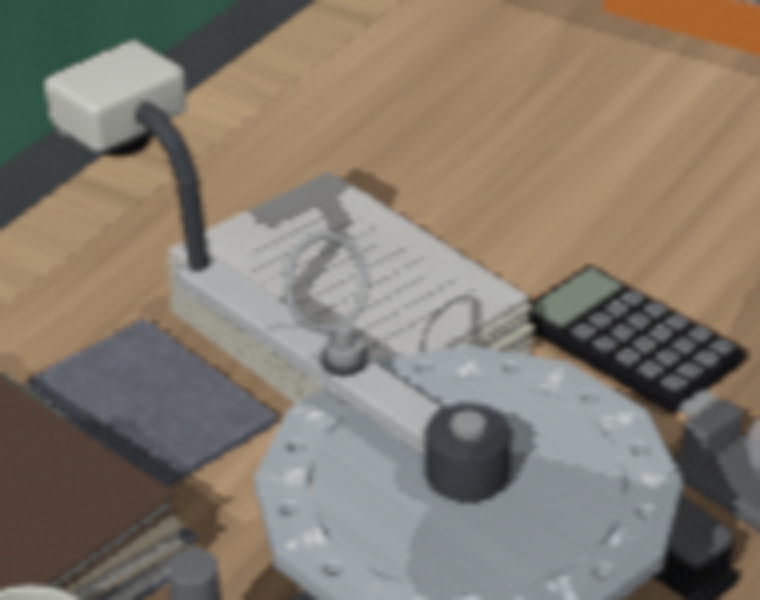

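```bash
python3 - <<'E'
from h import *
T=lambda a,b:(225+a/3,80+b/3)
S=lambda a,b:(210+a/4,110+b/4)
piv=atz("top",*T(190,448),.171);print("hub top",piv, "tri",tri(T(190,446),S(468,422)))
ring=tri(T(222,309),S(327,281));print("ring",ring)
holes=[(158,335),(104,366),(74,421),(75,484),(106,537),(161,568),(223,566),(278,533),(308,478),(306,415),(274,362)]
H=np.array([atz("top",*T(*h),.130)[:2] for h in holes])
A=np.c_[2*H,np.ones(len(H))];s=np.linalg.lstsq(A,(H**2).sum(1),rcond=None)[0];c=s[:2];print("hole circle",c,np.sqrt(s[2]+c@c))
a=np.degrees(np.unwrap(np.arctan2(*(H-c).T[::-1])));print("hole angles",a,"mod30",np.mod(a,30))
pc=np.mean([atz("top",*T(*p),.057)[:2] for p in [(372,68),(532,108),(473,340),(312,303)]],0);print("papers",pc,np.linalg.norm(pc-c),np.degrees(np.arctan2(*(pc-c)[::-1])))
hd=atz("top",*T(281,58),.262)[:2];print("head",hd,np.degrees(np.arctan2(*(hd-c)[::-1])),np.linalg.norm(hd-c))
r=ring[0][:2]-c;print("ring",np.degrees(np.arctan2(r[1],r[0])),np.linalg.norm(r))
# arm bar from top cloud
P=np.load("pics/topP.npy");X=P[80:280,225:415].reshape(-1,3);m=(abs(X[:,2]-.154)<.004)&(np.hypot(*(X[:,:2]-c).T)>.04)&(np.hypot(*(X[:,:2]-c).T)<.22)
Y=X[m][:,:2]-c;print("bar",m.sum(),np.degrees(np.arctan2(*Y.mean(0)[::-1])))
st=robot.read_state();print(R.from_rotvec(st["orientation"]).as_matrix().round(3))
E
```

```text
hub top [0.4948968  0.06032133 0.171     ] tri (array([0.49625461, 0.06038012, 0.16657037]), [np.float64(0.00029657263473204567), np.float64(0.00029657263473222174)])
ring (array([0.60362333, 0.03369543, 0.20251663]), [np.float64(0.0005347320186287913), np.float64(0.0005347320186286975)])
hole circle [0.49391194 0.06156018] 0.09976696827944684
hole angles [ 15.8517314   45.89911952  75.90496453 106.11929091 135.50116235
 165.63668926 195.25602299 225.9275786  255.83368891 286.10250052
 315.99473433] mod30 [15.8517314  15.89911952 15.90496453 16.11929091 15.50116235 15.63668926
 15.25602299 15.9275786  15.83368891 16.10250052 15.99473433]
papers [ 0.71177757 -0.14337738] 0.2991067377969384 -43.24860998913629
head [ 0.78694815 -0.01345493] -14.358939614080253 0.30248552056962297
ring -14.250785981785473 0.11319467667563854
bar 544 -14.209121885074616
[[ 0.972  0.235 -0.   ]
 [ 0.235 -0.972  0.002]
 [ 0.    -0.002 -1.   ]]
```

```bash
python3 - <<'E'
from h import *
print("tcp in top",proj("top",[.141,-.583,.219]),"side",proj("side",[.141,-.583,.219]))
for p in [(0,290),(100,230),(200,163),(330,80)]: print("board base",p,atz("side",*p,0).round(3))
P=np.load("pics/topP.npy");d=np.load("pics/top0.npy")
h=np.full((20,26),-1.)
for x,y,z in P[d>0].reshape(-1,3):
    i=int((x+.2)//.06);j=int((.8-y)//.06)
    if 0<=i<20 and 0<=j<26:h[i,j]=max(h[i,j],z)
print("cols y:",[round(.8-.06*j,2) for j in range(26)])
for i in range(19,-1,-1): print(round(-.2+.06*i,2),' '.join("%3d"%(100*v) for v in h[i]))
E
```

```text
tcp in top [574.16619007 384.73537162] side [566.43471364 111.52899471]
board base (0, 290) [1.094 0.507 0.   ]
board base (100, 230) [ 1.066  0.252 -0.   ]
board base (200, 163) [ 1.053 -0.114  0.   ]
board base (330, 80) [ 1.008 -0.824  0.   ]
cols y: [0.8, 0.74, 0.68, 0.62, 0.56, 0.5, 0.44, 0.38, 0.32, 0.26, 0.2, 0.14, 0.08, 0.02, -0.04, -0.1, -0.16, -0.22, -0.28, -0.34, -0.4, -0.46, -0.52, -0.58, -0.64, -0.7]
0.94   0   0   0   0   0   0   0   0   0   0   0   0   0   0   0   0   0   0   0   0   0   0   0   0   0   0
0.88   0   0   0   0   0   0   0   0   0   0   5   4   0   0   0   0   0   0   0   0   0   0   0   0   0   0
0.82   0   0   0   0   0   0   0   0   0   1   5   6   5   1   5   5   0   0   0   0   0   0   0   0   0   0
0.76   0   0   0   0   0   0   0   0   0   5   5   5  26  26  26   6   6   6   0   0   0   0   0   0  17  17
0.7   0   0   0   0   0   0   0   0   0   5   5   5  15  26   6   6   6   6   0   0   0   0   0   0  17  15
0.64  18  18   0   0   0   0   0   7   9   9   5   5  15  15   6   6   6   0   0   0   0   0   0   0  17  15
0.58  18  20   0   0   0   0  
[... 891 characters left out ...]
0   0   0   1   1   0   0   0   0   0  34  35  32  34   2
0.04   0   0   0   0   0   0   0   0   0   0   0   0 -100 -100   1   1   0   0   0   0   0   0   0   2   3   2
-0.02 -100 -100 -100 -100 -100 -100 -100 -100 -100 -100 -100 -100 -100 -100 -100   0   0   0   0   0   0   0   0   0   0   0
-0.08 -100 -100 -100 -100 -100 -100 -100 -100 -100 -100 -100 -100 -100 -100 -100 -100 -100 -100 -100 -100 -100 -100 -100 -100 -100 -100
-0.14 -100 -100 -100 -100 -100 -100 -100 -100 -100 -100 -100 -100 -100 -100 -100 -100 -100 -100 -100 -100 -100 -100 -100 -100 -100 -100
-0.2 -100 -100 -100 -100 -100 -100 -100 -100 -100 -100 -100 -100 -100 -100 -100 -100 -100 -100 -100 -100 -100 -100 -100 -100 -100 -100
```

Call:
drive_tool([
  {"jaw": 0, "tx": 0, "ty": 0, "tz": -0.3},
  {"jaw": 0, "tx": 0.8, "ty": -0.38, "tz": -0.9},
  {"jaw": 0, "tx": 0.8, "ty": -0.38, "tz": -0.9},
  {"jaw": 0, "tx": 0.8, "ty": -0.38, "tz": -0.9},
  {"jaw": 0, "tx": 0.8, "ty": -0.38, "tz": -0.9},
  {"jaw": 0, "tx": 0.8, "ty": -0.38, "tz": -0.9},
  {"jaw": 0, "tx": 0.8, "ty": -0.38, "tz": -0.9},
  {"jaw": 0, "tx": 0.8, "ty": -0.38, "tz": -0.9},
  {"jaw": 0, "tx": 0.8, "ty": -0.38, "tz": -0.9},
  {"jaw": 0, "tx": 0.8, "ty": -0.38, "tz": -0.9},
], force=5)

```text
schema error: expected keys jaw, tx, ty, tz, turn
```

Call:
drive_tool([
  {"jaw": 0, "tx": 0, "ty": 0, "tz": -0.3, "turn": 0},
  {"jaw": 0, "tx": 0.8, "ty": -0.38, "tz": -0.9, "turn": 0},
  {"jaw": 0, "tx": 0.8, "ty": -0.38, "tz": -0.9, "turn": 0},
  {"jaw": 0, "tx": 0.8, "ty": -0.38, "tz": -0.9, "turn": 0},
  {"jaw": 0, "tx": 0.8, "ty": -0.38, "tz": -0.9, "turn": 0},
  {"jaw": 0, "tx": 0.8, "ty": -0.38, "tz": -0.9, "turn": 0},
  {"jaw": 0, "tx": 0.8, "ty": -0.38, "tz": -0.9, "turn": 0},
  {"jaw": 0, "tx": 0.8, "ty": -0.38, "tz": -0.9, "turn": 0},
  {"jaw": 0, "tx": 0.8, "ty": -0.38, "tz": -0.9, "turn": 0},
], force=5)

```text
t: 1.0
tool_pos: [0.3504, -0.414, 0.4935]
orientation: [3.113, 0.378, 0.007]
force: [0.4, -0.4, 0.4]
opening: 0.0251
```

Call:
drive_tool([
  {"jaw": 0, "tx": 0.45, "ty": 0.9, "tz": 0, "turn": 0},
  {"jaw": 0, "tx": 0.45, "ty": 0.9, "tz": 0, "turn": 0},
  {"jaw": 0, "tx": 0.45, "ty": 0.9, "tz": 0, "turn": 0},
  {"jaw": 0, "tx": 0.45, "ty": 0.9, "tz": 0, "turn": 0},
  {"jaw": 0, "tx": 0.45, "ty": 0.9, "tz": 0, "turn": 0},
  {"jaw": 0, "tx": 0.45, "ty": 0.9, "tz": 0, "turn": 0},
  {"jaw": 0, "tx": 0.45, "ty": 0.9, "tz": 0, "turn": 0},
  {"jaw": 0, "tx": 0.45, "ty": 0.9, "tz": 0, "turn": 0},
])

```text
t: 1.8
tool_pos: [0.5046, -0.6042, 0.4443]
orientation: [3.096, 0.367, 0.026]
force: [-0.7, -0.5, 0.3]
opening: 0.0003
```

```bash
python3 - <<'E'
from h import *
s=robot.read_state();print(s["t"],s["q"].round(3),s["tool_pos"],R.from_rotvec(s["orientation"]).as_matrix().round(3))
E
```

```text
1.8 [-0.941  0.91   0.03   0.003  2.173  0.395] [ 0.50458849 -0.60417895  0.44434886] [[ 0.972  0.234  0.019]
 [ 0.234 -0.972 -0.022]
 [ 0.014  0.026 -1.   ]]
```

Call:
drive_tool([
  {"jaw": 0, "tx": 0.45, "ty": 0.9, "tz": 0, "turn": 0},
  {"jaw": 0, "tx": 0.45, "ty": 0.9, "tz": 0, "turn": 0},
  {"jaw": 0, "tx": 0.45, "ty": 0.9, "tz": 0, "turn": 0},
  {"jaw": 0, "tx": 0.45, "ty": 0.9, "tz": 0, "turn": 0},
  {"jaw": 0, "tx": 0.45, "ty": 0.9, "tz": 0, "turn": 0},
  {"jaw": 0, "tx": 0.45, "ty": 0.9, "tz": 0, "turn": 0},
])

```text
t: 2.4
tool_pos: [0.546, -0.6512, 0.3767]
orientation: [3.046, 0.362, 0.073]
force: [-0.3, -0.3, 0.2]
opening: 0.0008
```

```bash
python3 - <<'E'
from h import *
s=robot.read_state();print(s["t"],s["q"].round(3),s["tool_pos"],R.from_rotvec(s["orientation"]).as_matrix().round(3))
E
```

```text
2.4 [-0.936  1.001  0.023  0.006  2.031  0.401] [ 0.54601991 -0.6512      0.37668549] [[ 0.971  0.232  0.056]
 [ 0.236 -0.969 -0.067]
 [ 0.039  0.078 -0.996]]
```

Call:
drive_tool([
  {"jaw": 0, "tx": -0.15, "ty": -0.3, "tz": 0, "turn": 0},
  {"jaw": 0, "tx": -0.15, "ty": -0.3, "tz": 0, "turn": 0},
  {"jaw": 0, "tx": -0.15, "ty": -0.3, "tz": 0, "turn": 0},
])

```text
t: 2.7
tool_pos: [0.5054, -0.6037, 0.375]
orientation: [3.046, 0.362, 0.073]
force: [0.2, -0.5, 1.7]
opening: 0.0003
```

```bash
python3 - <<'E'
from h import *
s=robot.read_state();print(s["t"],s["q"].round(3),s["tool_pos"],R.from_rotvec(s["orientation"]).as_matrix().round(3))
E
```

```text
2.7 [-0.942  0.609  0.614  0.006  1.831  0.394] [ 0.50541362 -0.60371952  0.3750121 ] [[ 0.971  0.232  0.056]
 [ 0.236 -0.969 -0.067]
 [ 0.039  0.078 -0.996]]
```

Call:
drive_tool([
  {"jaw": 0, "tx": 0.87, "ty": -0.89, "tz": -0.19, "turn": 0.235},
  {"jaw": 0, "tx": 0.87, "ty": -0.89, "tz": -0.19, "turn": 0.235},
  {"jaw": 0, "tx": 0.87, "ty": -0.89, "tz": -0.19, "turn": 0.235},
  {"jaw": 0, "tx": 0.87, "ty": -0.89, "tz": -0.19, "turn": 0.235},
  {"jaw": 0, "tx": 0.87, "ty": -0.89, "tz": -0.19, "turn": 0.235},
  {"jaw": 0, "tx": 0.87, "ty": -0.89, "tz": -0.19, "turn": 0.235},
  {"jaw": 0, "tx": 0.87, "ty": -0.89, "tz": -0.19, "turn": 0.235},
  {"jaw": 0, "tx": 0.87, "ty": -0.89, "tz": -0.19, "turn": 0.235},
])

```text
t: 3.5
tool_pos: [0.6956, -0.2754, 0.4238]
orientation: [2.994, -0.762, 0.113]
force: [0.4, -0.3, -0.4]
opening: 0.0003
```

```bash
cat >> h.py <<'E'
def st():
    s=robot.read_state();M=R.from_rotvec(s["orientation"]).as_matrix();z=M[:,2]
    print("t",s["t"],"q",s["q"].round(3),"p",s["tool_pos"].round(4),"F",s["force"].round(1));print(M.round(3),"down deg",np.degrees(np.arcsin(-z[2])).round(1),"az",np.degrees(np.arctan2(z[1],z[0])).round(1));return s,M
E
python3 -c "
from h import *
st()"
```

```text
t 3.5 q [-0.427  0.522  0.644 -0.038  1.895  1.628] p [ 0.6956 -0.2754  0.4238] F [ 0.4 -0.3 -0.4]
[[ 0.876 -0.479  0.059]
 [-0.475 -0.877 -0.066]
 [ 0.083  0.03  -0.996]] down deg 84.9 az -48.6
```

Call:
drive_tool([
  {"jaw": 0, "tx": 1, "ty": -0.1, "tz": 0, "turn": 0},
  {"jaw": 0, "tx": 1, "ty": -0.1, "tz": 0, "turn": 0},
  {"jaw": 0, "tx": 1, "ty": -0.1, "tz": 0, "turn": 0},
  {"jaw": 0, "tx": 1, "ty": -0.1, "tz": 0, "turn": 0},
  {"jaw": 0, "tx": 1, "ty": -0.1, "tz": 0, "turn": 0},
  {"jaw": 0, "tx": 1, "ty": -0.1, "tz": 0, "turn": 0},
  {"jaw": 0, "tx": 1, "ty": -0.1, "tz": 0, "turn": 0},
  {"jaw": 0, "tx": 1, "ty": -0.1, "tz": 0, "turn": 0},
])

```text
t: 4.3
tool_pos: [0.8025, -0.33, 0.3735]
orientation: [2.982, -0.762, 0.186]
force: [0.7, -0.2, 0.4]
opening: 0.0003
```

```bash
python3 -c "
from h import *
st()"
```

```text
t 4.3 q [-0.434  1.007  0.022 -0.038  1.982  1.62 ] p [ 0.8025 -0.33    0.3735] F [ 0.7 -0.2  0.4]
[[ 0.871 -0.481  0.103]
 [-0.474 -0.876 -0.086]
 [ 0.131  0.026 -0.991]] down deg 82.3 az -39.9
```

Call:
drive_tool([
  {"jaw": 0, "tx": 1, "ty": -0.2, "tz": 0, "turn": 0},
  {"jaw": 0, "tx": 1, "ty": -0.2, "tz": 0, "turn": 0},
  {"jaw": 0, "tx": 1, "ty": -0.2, "tz": 0, "turn": 0},
  {"jaw": 0, "tx": 1, "ty": -0.2, "tz": 0, "turn": 0},
  {"jaw": 0, "tx": 1, "ty": -0.2, "tz": 0, "turn": 0},
  {"jaw": 0, "tx": 1, "ty": -0.2, "tz": 0, "turn": 0},
  {"jaw": 0, "tx": 1, "ty": -0.2, "tz": 0, "turn": 0},
  {"jaw": 0, "tx": 1, "ty": -0.2, "tz": 0, "turn": 0},
])

```text
t: 5.1
tool_pos: [0.8516, -0.3336, 0.3122]
orientation: [2.973, -0.758, 0.255]
force: [0.1, -0.1, -0.2]
opening: 0.0005
```

```bash
python3 -c "
from h import *
st()"
```

```text
t 5.1 q [-0.415  1.083  0.023 -0.036  1.861  1.642] p [ 0.8516 -0.3336  0.3122] F [ 0.1 -0.1 -0.2]
[[ 0.865 -0.48   0.144]
 [-0.47  -0.877 -0.102]
 [ 0.175  0.02  -0.984]] down deg 79.8 az -35.2
```

Call:
drive_tool([
  {"jaw": 0, "tx": 1, "ty": -0.1, "tz": -0.7, "turn": 0},
  {"jaw": 0, "tx": 1, "ty": -0.1, "tz": -0.7, "turn": 0},
  {"jaw": 0, "tx": 1, "ty": -0.1, "tz": -0.7, "turn": 0},
  {"jaw": 0, "tx": 1, "ty": -0.1, "tz": -0.7, "turn": 0},
])

```text
t: 5.5
tool_pos: [0.8439, -0.3322, 0.3725]
orientation: [2.96, -0.754, 0.332]
force: [0.6, 0.1, -0.6]
opening: 0.0004
```

```bash
python3 -c "
from h import *
st()"
```

```text
t 5.5 q [-0.418  1.016  0.022 -0.034  1.878  1.637] p [ 0.8439 -0.3322  0.3725] F [ 0.6  0.1 -0.6]
[[ 0.856 -0.48   0.191]
 [-0.465 -0.877 -0.12 ]
 [ 0.225  0.014 -0.974]] down deg 77.0 az -32.1
```

Call:
drive_tool([
  {"jaw": 0, "tx": 1, "ty": -0.1, "tz": -0.7, "turn": 0},
  {"jaw": 0, "tx": 1, "ty": -0.1, "tz": -0.7, "turn": 0},
  {"jaw": 0, "tx": 1, "ty": -0.1, "tz": -0.7, "turn": 0},
  {"jaw": 0, "tx": 1, "ty": -0.1, "tz": -0.7, "turn": 0},
  {"jaw": 0, "tx": 1, "ty": -0.1, "tz": -0.7, "turn": 0},
  {"jaw": 0, "tx": 1, "ty": -0.1, "tz": -0.7, "turn": 0},
])

```text
t: 6.1
tool_pos: [0.8283, -0.3274, 0.435]
orientation: [2.947, -0.749, 0.399]
force: [0.7, 0.9, -0.0]
opening: 0.0007
```

```bash
python3 -c "
from h import *
st()"
```

```text
t 6.1 q [-0.422  0.943  0.023 -0.03   1.905  1.633] p [ 0.8283 -0.3274  0.435 ] F [ 0.7  0.9 -0. ]
[[ 0.847 -0.478  0.231]
 [-0.459 -0.878 -0.135]
 [ 0.268  0.009 -0.963]] down deg 74.4 az -30.3
```

Call:
drive_tool([
  {"jaw": 0, "tx": 1, "ty": -0.1, "tz": -0.5, "turn": 0},
  {"jaw": 0, "tx": 1, "ty": -0.1, "tz": -0.5, "turn": 0},
  {"jaw": 0, "tx": 1, "ty": -0.1, "tz": -0.5, "turn": 0},
])

```text
t: 6.4
tool_pos: [0.8314, -0.33, 0.463]
orientation: [2.931, -0.743, 0.473]
force: [-0.1, -0.7, -0.3]
opening: 0.0006
```

Call:
drive_tool([
  {"jaw": 0, "tx": 1, "ty": -0.1, "tz": -0.5, "turn": 0},
  {"jaw": 0, "tx": 1, "ty": -0.1, "tz": -0.5, "turn": 0},
])

```text
t: 6.6
tool_pos: [0.8356, -0.3323, 0.4865]
orientation: [2.914, -0.737, 0.541]
force: [-0.8, -0.4, 0.1]
opening: 0.0005
```

```bash
python3 -c "
from h import *
st()"
```

```text
t 6.6 q [-0.426  0.891  0.023 -0.024  1.861  1.629] p [ 0.8356 -0.3323  0.4865] F [-0.8 -0.4  0.1]
[[ 0.821 -0.475  0.316]
 [-0.444 -0.88  -0.169]
 [ 0.358 -0.002 -0.934]] down deg 69.0 az -28.0
```

Call:
drive_tool([
  {"jaw": 0, "tx": 1, "ty": -0.05, "tz": -0.3, "turn": 0},
])

```text
t: 6.7
tool_pos: [0.8431, -0.3378, 0.4968]
orientation: [2.9, -0.732, 0.594]
force: [0.8, 0.2, -0.4]
opening: 0.0004
```

Call:
drive_tool([
  {"jaw": 0, "tx": 1, "ty": -0.05, "tz": -0.3, "turn": 0},
  {"jaw": 0, "tx": 1, "ty": -0.05, "tz": -0.3, "turn": 0},
])

```text
t: 6.9
tool_pos: [0.8508, -0.3468, 0.512]
orientation: [2.88, -0.726, 0.661]
force: [0.6, 0.1, 0.4]
opening: 0.0006
```

Call:
drive_tool([
  {"jaw": 0, "tx": 1, "ty": -0.05, "tz": -0.3, "turn": 0},
  {"jaw": 0, "tx": 1, "ty": -0.05, "tz": -0.3, "turn": 0},
])

```text
t: 7.1
tool_pos: [0.8567, -0.3539, 0.5298]
orientation: [2.859, -0.72, 0.726]
force: [-0.2, -0.1, -0.3]
opening: 0.0005
```

```bash
python3 -c "
from h import *
st()"
```

```text
t 7.1 q [-0.443  0.861  0.023 -0.009  1.764  1.617] p [ 0.8567 -0.3539  0.5298] F [-0.2 -0.1 -0.3]
[[ 0.774 -0.47   0.424]
 [-0.42  -0.882 -0.212]
 [ 0.474 -0.015 -0.88 ]] down deg 61.7 az -26.5
```

Call:
drive_tool([
  {"jaw": 0, "tx": 1, "ty": 0.05, "tz": 0, "turn": 0},
  {"jaw": 0, "tx": 1, "ty": 0.05, "tz": 0, "turn": 0},
])

```text
t: 7.3
tool_pos: [0.8708, -0.3744, 0.5307]
orientation: [2.836, -0.713, 0.792]
force: [-0.3, 1.4, 0.6]
opening: 0.0005
```

Call:
drive_tool([
  {"jaw": 0, "tx": 1, "ty": 0.05, "tz": 0, "turn": 0},
  {"jaw": 0, "tx": 1, "ty": 0.05, "tz": 0, "turn": 0},
])

```text
t: 7.5
tool_pos: [0.8828, -0.3931, 0.5332]
orientation: [2.812, -0.707, 0.852]
force: [-0.5, 0.3, -0.0]
opening: 0.0007
```

Call:
drive_tool([
  {"jaw": 0, "tx": 1, "ty": 0.05, "tz": 0, "turn": 0},
  {"jaw": 0, "tx": 1, "ty": 0.05, "tz": 0, "turn": 0},
])

```text
t: 7.7
tool_pos: [0.8925, -0.4094, 0.5417]
orientation: [2.785, -0.699, 0.916]
force: [-0.6, -0.2, -0.5]
opening: 0.0003
```

```bash
python3 -c "
from h import *
st()"
```

```text
t 7.7 q [-0.491  0.881  0.023  0.023  1.607  1.58 ] p [ 0.8925 -0.4094  0.5417] F [-0.6 -0.2 -0.5]
[[ 0.709 -0.465  0.53 ]
 [-0.388 -0.885 -0.258]
 [ 0.589 -0.023 -0.808]] down deg 53.9 az -25.9
```

Call:
drive_tool([
  {"jaw": 0, "tx": -0.83, "ty": -0.42, "tz": -0.35, "turn": 0},
  {"jaw": 0, "tx": -0.83, "ty": -0.42, "tz": -0.35, "turn": 0},
  {"jaw": 0, "tx": -0.83, "ty": -0.42, "tz": -0.35, "turn": 0},
  {"jaw": 0, "tx": -0.83, "ty": -0.42, "tz": -0.35, "turn": 0},
  {"jaw": 0, "tx": -0.83, "ty": -0.42, "tz": -0.35, "turn": 0},
  {"jaw": 0, "tx": -0.83, "ty": -0.42, "tz": -0.35, "turn": 0},
  {"jaw": 0, "tx": -0.83, "ty": -0.42, "tz": -0.35, "turn": 0},
])

```text
t: 8.4
tool_pos: [0.7352, -0.1959, 0.4895]
orientation: [2.786, -0.699, 0.916]
force: [0.4, -0.1, 0.2]
opening: 0.0006
```

```bash
python3 -c "
from h import *
s,M=st()
t=np.array([.54,.06,.40]);print(M.T@(t-s['tool_pos'])/.3)"
```

```text
t 8.4 q [-0.277 -0.012  1.278 -0.108  1.255  1.787] p [ 0.7352 -0.1959  0.4895] F [ 0.4 -0.1  0.2]
[[ 0.709 -0.465  0.53 ]
 [-0.388 -0.885 -0.257]
 [ 0.589 -0.023 -0.808]] down deg 53.9 az -25.9
[-0.96843944 -0.44497555 -0.3231908 ]
```

Call:
drive_tool([
  {"jaw": 0, "tx": -0.97, "ty": -0.45, "tz": -0.32, "turn": 0},
  {"jaw": 0, "tx": -0.97, "ty": -0.45, "tz": -0.32, "turn": 0},
  {"jaw": 0, "tx": -0.97, "ty": -0.45, "tz": -0.32, "turn": 0},
  {"jaw": 0, "tx": -0.97, "ty": -0.45, "tz": -0.32, "turn": 0},
  {"jaw": 0, "tx": -0.97, "ty": -0.45, "tz": -0.32, "turn": 0},
  {"jaw": 0, "tx": -0.97, "ty": -0.45, "tz": -0.32, "turn": 0},
  {"jaw": 0, "tx": -0.97, "ty": -0.45, "tz": -0.32, "turn": 0},
  {"jaw": 0, "tx": -0.97, "ty": -0.45, "tz": -0.32, "turn": 0},
])

```text
t: 9.2
tool_pos: [0.5405, 0.063, 0.398]
orientation: [2.789, -0.693, 0.914]
force: [0.4, 0.7, 0.4]
opening: -0.0001
```

```bash
python3 -c "
from h import *
s,M=st()
for n in('side','top'):
    p,d=robot.read_camera(n);cv2.imwrite(f'pics/{n}1.png',p);np.save(f'pics/{n}1.npy',d)
f=M[:,2];C=np.array([.6035,.0337,.203])
pre=C-.06*f;print(pre,M.T@(pre-s['tool_pos'])/.3)
print(proj('side',s['tool_pos']),proj('top',s['tool_pos']))
"
```

```text
t 9.2 q [ 0.301 -0.512  1.857 -0.425  1.329  2.362] p [0.5405 0.063  0.398 ] F [0.4 0.7 0.4]
[[ 0.712 -0.462  0.53 ]
 [-0.386 -0.887 -0.255]
 [ 0.587 -0.023 -0.809]] down deg 54.0 az -25.7
[0.57172245 0.0489854  0.25154424] [-0.19461039  0.00470981  0.46198835]
[307.37817963 116.04822169] [281.28615167 205.08677285]
```

View pics/side1.png

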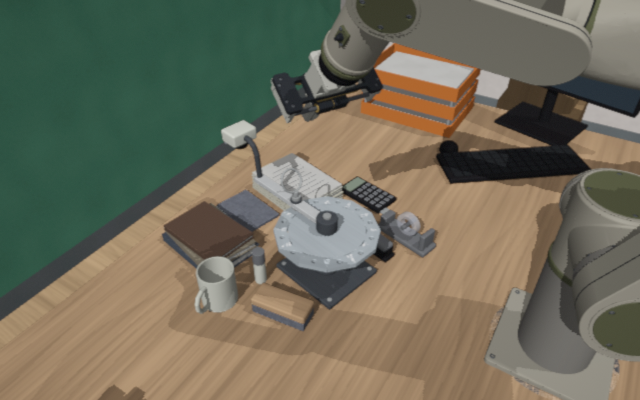

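View pics/top1.png

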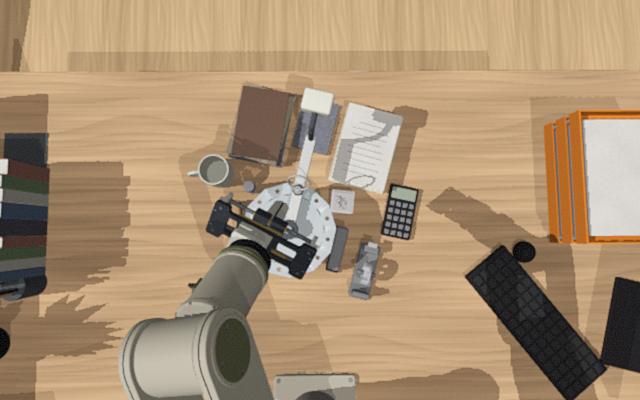

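```bash
python3 - <<'E'
from h import *
crop("pics/side1.png","pics/sc1.png",240,20,400,220,3.5)
crop("pics/top1.png","pics/tc1.png",200,80,350,290,2.8)
E
```

```text
(no output)
```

View pics/sc1.png

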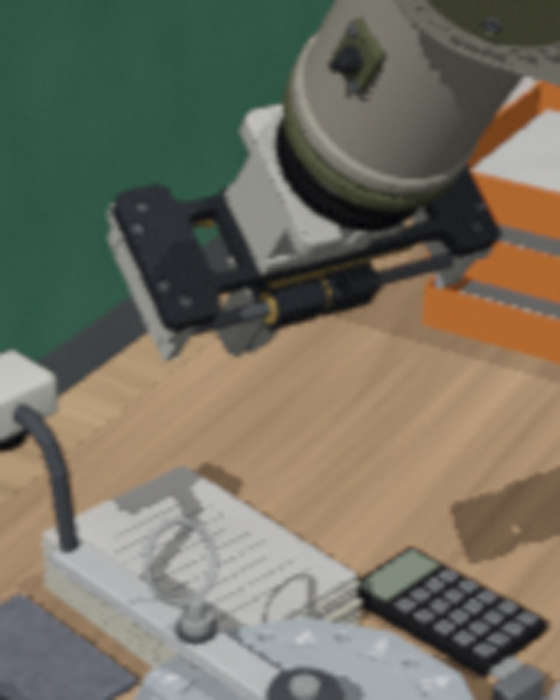

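View pics/tc1.png

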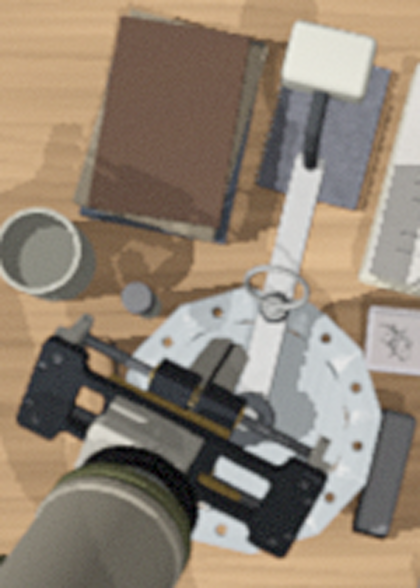

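Call:
drive_tool([
  {"jaw": 0, "tx": -0.195, "ty": 0.005, "tz": 0.46, "turn": 0},
  {"jaw": 0, "tx": -0.195, "ty": 0.005, "tz": 0.46, "turn": 0},
  {"jaw": 0, "tx": -0.195, "ty": 0.005, "tz": 0.46, "turn": 0},
  {"jaw": 0, "tx": -0.195, "ty": 0.005, "tz": 0.46, "turn": 0},
  {"jaw": 0, "tx": -0.195, "ty": 0.005, "tz": 0.46, "turn": 0},
])

```text
t: 9.8
tool_pos: [0.574, 0.0441, 0.2537]
orientation: [2.784, -0.701, 0.914]
force: [-0.8, -0.9, 1.3]
opening: 0.0005
```

```bash
python3 -c "
from h import *
s,M=st()
for n in('side','top'):
    p,d=robot.read_camera(n);cv2.imwrite(f'pics/{n}2.png',p);np.save(f'pics/{n}2.npy',d)
crop('pics/side2.png','pics/sc2.png',240,100,360,240,4)
crop('pics/top2.png','pics/tc2.png',240,140,350,260,4.5)
f=M[:,2];C=np.array([.6035,.0337,.203])
print(M.T@(C-s['tool_pos'])/.3)
print(proj('side',s['tool_pos']),proj('top',s['tool_pos']))
"
```

```text
t 9.8 q [ 0.234 -0.422  2.055 -0.449  1.043  2.435] p [0.574  0.0441 0.2537] F [-0.8 -0.9  1.3]
[[ 0.709 -0.467  0.528]
 [-0.389 -0.884 -0.259]
 [ 0.588 -0.022 -0.808]] down deg 53.9 az -26.1
[-0.01634842 -0.01148019  0.19753273]
[299.91745607 167.85960651] [293.7284719  193.62720342]
```

View pics/sc2.png

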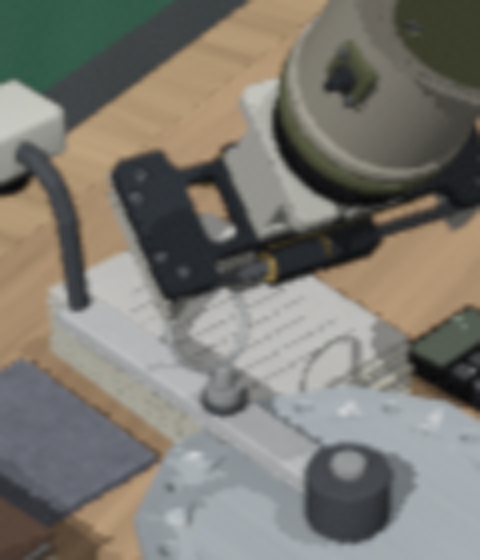

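View pics/tc2.png

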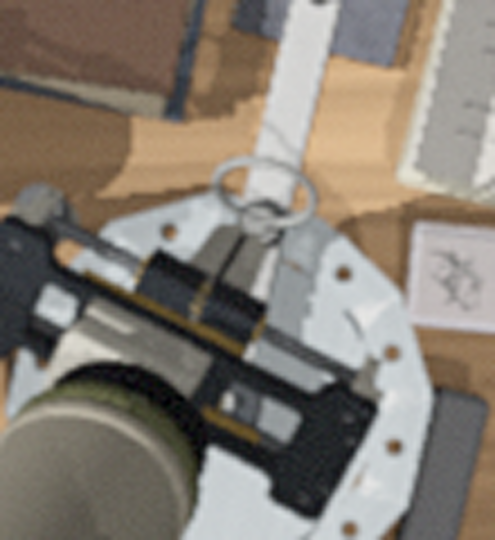

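```bash
cat >> h.py <<'E'
PIV=np.array([.494,.061,0]);
def ringpts(az,lift=0,C=None):
    r=np.array([np.cos(az),np.sin(az),0]);t=np.array([-r[1],r[0],0]);z=np.array([0,0,1.])
    if C is None:C=PIV+.113*r+z*(.204+lift)
    u=.5*r+np.sqrt(.75)*z
    a=np.linspace(0,2*np.pi,361)[:-1]
    return C,C+.0265*(np.cos(a)[:,None]*t+np.sin(a)[:,None]*u)
def clear(p,M,az,lift=0,hx=.0075,hy=.0175,C=None):
    C,P=ringpts(az,lift,C);q=(P-p)@M
    dx=np.abs(q[:,0])-hx;dy=np.abs(q[:,1])-hy;dz=np.maximum(q[:,2],-.09-q[:,2]-.0)
    D=np.stack([dx,dy,dz],1);o=np.linalg.norm(np.maximum(D,0),axis=1)+np.minimum(D.max(1),0)
    i=o.argmin();return (o[i]-.0025)*1000,i
E
python3 - <<'E'
from h import *
s,M=st();az=np.radians(-14.25)
C,_=ringpts(az);print(C,"C vs tri [.6036 .0337 .2025]")
print("q(mm) of C in tool",(M.T@(C-s["tool_pos"])*1000).round(1))
best=[]
for ox in np.arange(-8,9,1):
    for oy in np.arange(-6,7,1):
        p=C+M@np.array([ox,oy,25])*1e-3
        best.append((clear(p,M,az)[0],ox,oy))
best.sort();print(best[::-1][:6])
for d in(0,10,20,25,30):print(d,clear(C+M@np.array([0,0,d])*1e-3,M,az))
E
```

```text
t 9.9 q [ 0.236 -0.425  2.052 -0.449  1.043  2.435] p [0.5757 0.0453 0.2578] F [-0.2  0.7  0.3]
[[ 0.706 -0.466  0.534]
 [-0.389 -0.884 -0.257]
 [ 0.592 -0.026 -0.805]] down deg 53.6 az -25.7
[0.60352309 0.03318468 0.204     ] C vs tri [.6036 .0337 .2025]
q(mm) of C in tool [-7.5 -0.8 61.4]
[(np.float64(3.382969308957451), np.int64(0), np.int64(0)), (np.float64(3.1231048448919787), np.int64(2), np.int64(1)), (np.float64(3.1231048448919605), np.int64(-2), np.int64(-1)), (np.float64(2.977891095160229), np.int64(1), np.int64(1)), (np.float64(2.977891095160164), np.int64(-1), np.int64(-1)), (np.float64(2.8639465497591248), np.int64(1), np.int64(0))]
0 (np.float64(3.3829693089574775), np.int64(38))
10 (np.float64(3.382969308957449), np.int64(38))
20 (np.float64(3.3829693089574575), np.int64(218))
25 (np.float64(3.382969308957451), np.int64(38))
30 (np.float64(3.38296930895747), np.int64(38))
```

Call:
drive_tool([
  {"jaw": 0, "tx": 0, "ty": 0, "tz": 0, "turn": 0},
  {"jaw": 0, "tx": 0, "ty": 0, "tz": 0, "turn": 0},
])

```text
t: 10.1
tool_pos: [0.5751, 0.0461, 0.2567]
orientation: [2.785, -0.7, 0.923]
force: [0.3, 0.4, 0.6]
opening: 0.0007
```

```bash
python3 - <<'E'
from h import *
s,M=st();az=np.radians(-14.25)
C,_=ringpts(az);print("q(mm) of C in tool",(M.T@(C-s["tool_pos"])*1000).round(1))
E
```

```text
t 10.1 q [ 0.237 -0.425  2.054 -0.449  1.042  2.436] p [0.5751 0.0461 0.2567] F [0.3 0.4 0.6]
[[ 0.706 -0.465  0.534]
 [-0.388 -0.885 -0.257]
 [ 0.592 -0.026 -0.806]] down deg 53.7 az -25.7
q(mm) of C in tool [-6.1 -0.4 61. ]
```

Call:
drive_tool([
  {"jaw": 0, "tx": -0.02, "ty": 0, "tz": 0.06, "turn": 0},
  {"jaw": 0, "tx": -0.02, "ty": 0, "tz": 0.12, "turn": 0},
  {"jaw": 0, "tx": -0.02, "ty": 0, "tz": 0.12, "turn": 0},
  {"jaw": 0, "tx": -0.02, "ty": 0, "tz": 0.12, "turn": 0},
])

```text
t: 10.5
tool_pos: [0.5889, 0.0389, 0.2217]
orientation: [2.785, -0.699, 0.917]
force: [0.5, -0.4, 0.5]
opening: 0.0005
```

```bash
python3 - <<'E'
from h import *
s,M=st();az=np.radians(-14.25)
C,_=ringpts(az);print("q(mm) of C in tool",(M.T@(C-s["tool_pos"])*1000).round(1))
for n in('side','top'):
    p,d=robot.read_camera(n);cv2.imwrite(f'pics/{n}3.png',p);np.save(f'pics/{n}3.npy',d)
crop('pics/side3.png','pics/sc3.png',250,130,350,230,5)
crop('pics/top3.png','pics/tc3.png',250,150,340,240,6)
E
```

```text
t 10.5 q [ 0.212 -0.364  2.071 -0.458  0.964  2.449] p [0.5889 0.0389 0.2217] F [ 0.5 -0.4  0.5]
[[ 0.709 -0.465  0.531]
 [-0.388 -0.885 -0.258]
 [ 0.589 -0.024 -0.808]] down deg 53.9 az -25.9
q(mm) of C in tool [ 2.1 -1.4 23.6]
```

View pics/sc3.png

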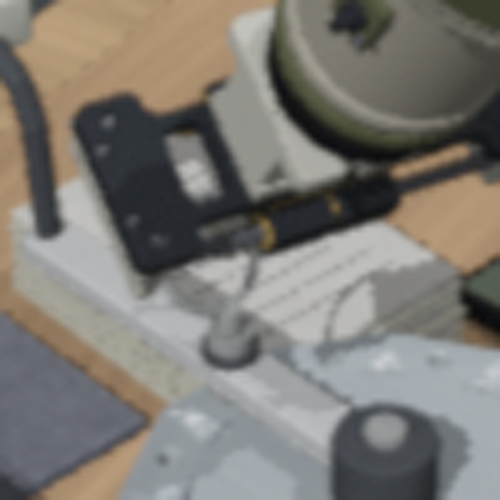

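View pics/tc3.png

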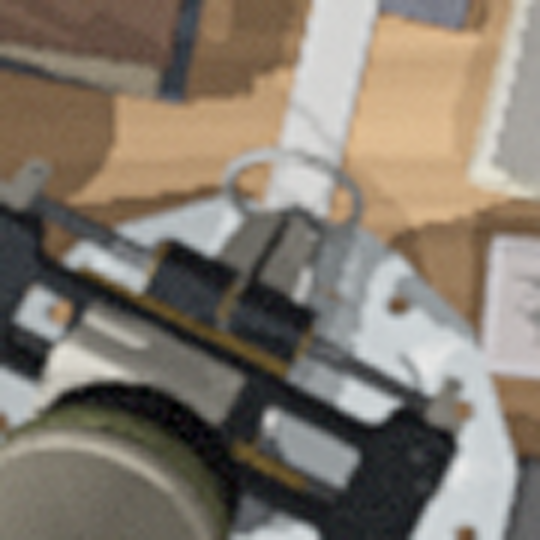

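Call:
drive_tool([
  {"jaw": 0, "tx": 0, "ty": 0, "tz": 0.04, "turn": 0},
  {"jaw": 0, "tx": 0, "ty": 0, "tz": 0.08, "turn": 0},
  {"jaw": 0, "tx": 0, "ty": 0, "tz": 0.08, "turn": 0},
])

```text
t: 10.9
tool_pos: [0.601, 0.0319, 0.199]
orientation: [2.785, -0.699, 0.912]
force: [0.4, -0.5, -0.5]
opening: 0.0007
```

```bash
python3 - <<'E'
from h import *
s,M=st();az=np.radians(-14.25)
C,_=ringpts(az);print("q(mm) of C in tool",(M.T@(C-s["tool_pos"])*1000).round(1))
E
```

```text
t 10.9 q [ 0.19  -0.311  2.071 -0.464  0.91   2.452] p [0.601  0.0319 0.199 ] F [ 0.4 -0.5 -0.5]
[[ 0.71  -0.466  0.528]
 [-0.388 -0.885 -0.258]
 [ 0.587 -0.021 -0.809]] down deg 54.0 az -26.1
q(mm) of C in tool [ 4.2 -2.4 -3. ]
```

Call:
drive_tool([
  {"jaw": 0, "tx": 0.005, "ty": 0, "tz": 0.04, "turn": 0},
  {"jaw": 0, "tx": 0.01, "ty": 0, "tz": 0.09, "turn": 0},
  {"jaw": 0, "tx": 0.01, "ty": 0, "tz": 0.09, "turn": 0},
  {"jaw": 0, "tx": 0.01, "ty": 0, "tz": 0.09, "turn": 0},
])

```text
t: 11.3
tool_pos: [0.6178, 0.0242, 0.1809]
orientation: [2.785, -0.699, 0.915]
force: [0.1, 0.2, -0.2]
opening: 0.0004
```

```bash
python3 - <<'E'
from h import *
for n in('side','top'):
    p,d=robot.read_camera(n);cv2.imwrite(f'pics/{n}4.png',p);np.save(f'pics/{n}4.npy',d)
crop('pics/side4.png','pics/sc4.png',250,130,350,230,5)
crop('pics/top4.png','pics/tc4.png',250,150,340,240,6)
s,M=st();az=np.radians(-14.25)
C,_=ringpts(az);print("q(mm) of C in tool",(M.T@(C-s["tool_pos"])*1000).round(1))
E
```

```text
t 11.4 q [ 0.166 -0.251  2.057 -0.469  0.855  2.452] p [0.618  0.0245 0.1818] F [ 0.1 -0.5 -0.2]
[[ 0.709 -0.465  0.53 ]
 [-0.388 -0.885 -0.258]
 [ 0.589 -0.023 -0.808]] down deg 53.9 az -25.9
q(mm) of C in tool [ -0.6  -1.5 -27.8]
```

View pics/sc4.png

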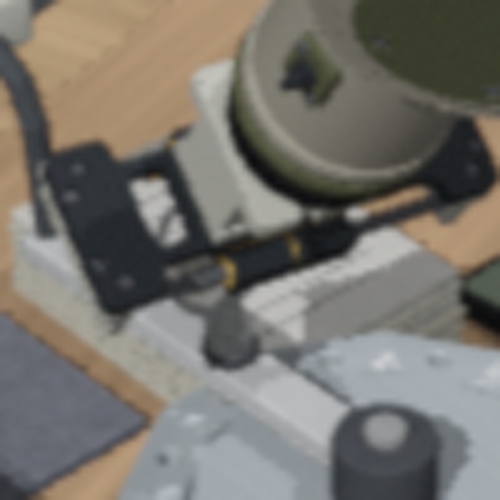

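View pics/tc4.png

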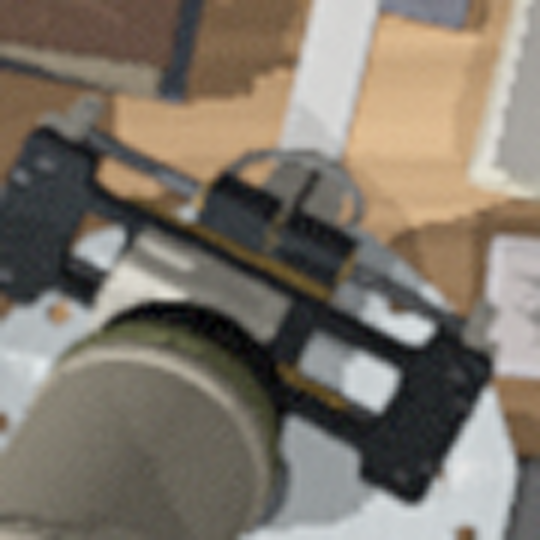

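Call:
drive_tool([
  {"jaw": 0, "tx": 0.0236, "ty": 0, "tz": -0.0323, "turn": 0},
  {"jaw": 0, "tx": 0.0236, "ty": 0, "tz": -0.0323, "turn": 0},
  {"jaw": 0, "tx": 0.0236, "ty": 0, "tz": -0.0323, "turn": 0},
])

```text
t: 11.7
tool_pos: [0.6184, 0.0246, 0.195]
orientation: [2.786, -0.699, 0.92]
force: [-0.3, 1.0, 0.0]
opening: 0.0005
```

Call:
drive_tool([
  {"jaw": 0, "tx": 0.008, "ty": 0, "tz": -0.011, "turn": 0},
  {"jaw": 0, "tx": 0.008, "ty": 0, "tz": -0.011, "turn": 0},
])

```text
t: 11.9
tool_pos: [0.6175, 0.0244, 0.1974]
orientation: [2.786, -0.699, 0.916]
force: [-1.5, 2.2, -2.0]
opening: 0.0007
```

Call:
drive_tool([
  {"jaw": 0, "tx": 0.008, "ty": 0, "tz": -0.011, "turn": 0},
  {"jaw": 0, "tx": 0.008, "ty": 0, "tz": -0.011, "turn": 0},
])

```text
t: 12.1
tool_pos: [0.6173, 0.0242, 0.2012]
orientation: [2.786, -0.699, 0.915]
force: [-3.0, 3.0, -3.9]
opening: 0.0005
```

Call:
drive_tool([
  {"jaw": 0, "tx": 0.008, "ty": 0, "tz": -0.011, "turn": 0},
  {"jaw": 0, "tx": 0.008, "ty": 0, "tz": -0.011, "turn": 0},
])

```text
t: 12.3
tool_pos: [0.6174, 0.0239, 0.2057]
orientation: [2.785, -0.699, 0.916]
force: [-4.0, 2.4, -4.8]
opening: 0.0005
```

Call:
drive_tool([
  {"jaw": 0, "tx": 0.008, "ty": 0, "tz": -0.011, "turn": 0},
  {"jaw": 0, "tx": 0.008, "ty": 0, "tz": -0.011, "turn": 0},
])

```text
t: 12.5
tool_pos: [0.6175, 0.0237, 0.2101]
orientation: [2.785, -0.699, 0.916]
force: [-3.8, 3.0, -4.4]
opening: 0.0006
```

```bash
python3 - <<'E'
from h import *
s,M=st();az=np.radians(-14.25)
for L in (0,.005,.01,.015):
    C,_=ringpts(az,L);print(L,"q(mm) of C in tool",(M.T@(C-s["tool_pos"])*1000).round(1))
for n in('side','top'):
    p,d=robot.read_camera(n);cv2.imwrite(f'pics/{n}5.png',p);np.save(f'pics/{n}5.npy',d)
crop('pics/side5.png','pics/sc5.png',250,130,350,230,5)
E
```

```text
t 12.5 q [ 0.164 -0.281  2.028 -0.447  0.908  2.417] p [0.6175 0.0237 0.2101] F [-3.8  3.  -4.4]
[[ 0.709 -0.466  0.53 ]
 [-0.388 -0.885 -0.258]
 [ 0.589 -0.023 -0.808]] down deg 53.9 az -25.9
0 q(mm) of C in tool [-17.2  -1.8  -5. ]
0.005 q(mm) of C in tool [-14.2  -1.9  -9. ]
0.01 q(mm) of C in tool [-11.3  -2.  -13. ]
0.015 q(mm) of C in tool [ -8.3  -2.1 -17.1]
```

View pics/sc5.png

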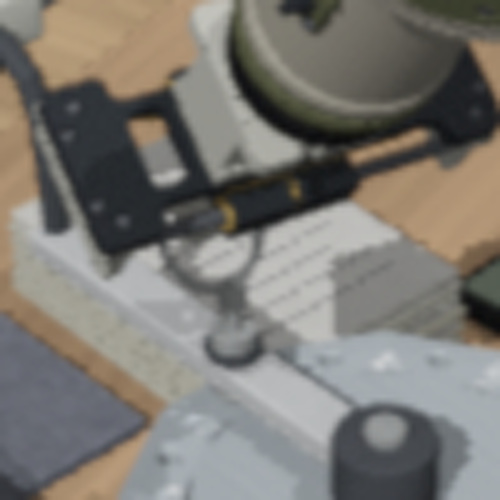

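Call:
drive_tool([
  {"jaw": 0, "tx": 0.008, "ty": 0, "tz": -0.011, "turn": 0},
  {"jaw": 0, "tx": 0.008, "ty": 0, "tz": -0.011, "turn": 0},
])

```text
t: 12.8
tool_pos: [0.6176, 0.0237, 0.2142]
orientation: [2.785, -0.699, 0.917]
force: [-4.6, 2.1, -6.4]
opening: 0.0007
```

```bash
python3 - <<'E'
from h import *
s,M=st()
v=s["tool_pos"]-PIV;v[2]=0
for th in range(2,31,2):
    Rz=R.from_euler('z',-th,degrees=True).as_matrix()
    print(th,(M.T@(Rz@v-v)/.3).round(4))
E
```

```text
t 12.8 q [ 0.164 -0.285  2.024 -0.444  0.916  2.412] p [0.6176 0.0237 0.2142] F [-4.6  2.1 -6.4]
[[ 0.709 -0.465  0.53 ]
 [-0.388 -0.885 -0.258]
 [ 0.589 -0.023 -0.808]] down deg 53.9 az -25.9
2 [0.0023 0.0148 0.0013]
4 [0.0042 0.0297 0.0022]
6 [0.0056 0.0446 0.0028]
8 [0.0067 0.0596 0.0032]
10 [0.0073 0.0746 0.0032]
12 [0.0075 0.0896 0.0029]
14 [0.0073 0.1046 0.0023]
16 [0.0066 0.1196 0.0014]
18 [0.0055 0.1345 0.0002]
20 [ 0.004   0.1493 -0.0014]
22 [ 0.0021  0.1641 -0.0032]
24 [-0.0002  0.1788 -0.0053]
26 [-0.003   0.1934 -0.0077]
28 [-0.0061  0.2078 -0.0104]
30 [-0.0097  0.2221 -0.0134]
```

Call:
drive_tool([
  {"jaw": 0, "tx": 0.0023, "ty": 0.015, "tz": 0.0013, "turn": 0},
  {"jaw": 0, "tx": 0.0042, "ty": 0.03, "tz": 0.0022, "turn": 0},
  {"jaw": 0, "tx": 0.0056, "ty": 0.0445, "tz": 0.0028, "turn": 0},
  {"jaw": 0, "tx": 0.0067, "ty": 0.06, "tz": 0.0032, "turn": 0},
  {"jaw": 0, "tx": 0.0073, "ty": 0.0745, "tz": 0.0032, "turn": 0},
  {"jaw": 0, "tx": 0.0075, "ty": 0.09, "tz": 0.0029, "turn": 0},
  {"jaw": 0, "tx": 0.0075, "ty": 0.09, "tz": 0.0029, "turn": 0},
])

```text
t: 13.5
tool_pos: [0.6052, -0.0006, 0.2117]
orientation: [2.788, -0.7, 0.91]
force: [-11.9, 8.9, -5.3]
opening: 0.0004
```

```bash
cat >> h.py <<'E'
def look(k):
    for n in('side','top'):
        p,d=robot.read_camera(n);cv2.imwrite(f'pics/{n}{k}.png',p);np.save(f'pics/{n}{k}.npy',d)
    crop(f'pics/side{k}.png',f'pics/sc{k}.png',210,110,360,250,4)
    crop(f'pics/top{k}.png',f'pics/tc{k}.png',240,80,390,240,3.5)
    d=np.load(f'pics/top{k}.npy');v,u=np.mgrid[0:400,0:640];c,A=cal('top')
    P=np.stack([(u-c["cx"])/c["fx"]*d,(v-c["cy"])/c["fy"]*d,d],-1)@A.T+c["eye"]
    X=P.reshape(-1,3);Y=X-PIV;r=np.hypot(Y[:,0],Y[:,1])
    m=(abs(X[:,2]-.262)<.006)&(r>.26)&(r<.35);h=X[m].mean(0)-PIV
    print("head n",m.sum(),"az",np.degrees(np.arctan2(h[1],h[0])).round(2),"r",np.hypot(h[0],h[1]).round(4))
    b=(abs(X[:,2]-.154)<.005)&(r>.15)&(r<.225);h=X[b].mean(0)-PIV
    print("bar n",b.sum(),"az",np.degrees(np.arctan2(h[1],h[0])).round(2))
E
python3 - <<'E'
from h import *
look(6);s,M=st()
E
```

```text
head n 643 az -28.3 r 0.2987
bar n 297 az -28.27
t 13.6 q [ 0.11  -0.337  2.067 -0.409  0.904  2.344] p [ 6.054e-01 -5.000e-04  2.119e-01] F [-11.3   8.7  -5.6]
[[ 0.711 -0.466  0.527]
 [-0.389 -0.885 -0.256]
 [ 0.586 -0.023 -0.81 ]] down deg 54.1 az -26.0
```

View pics/sc6.png

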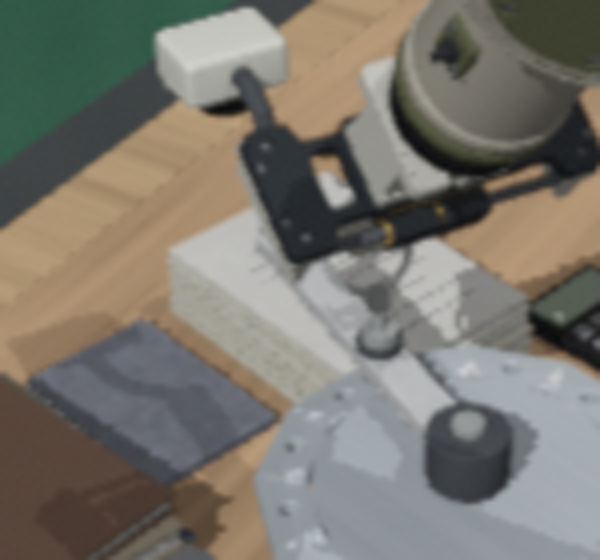

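View pics/tc6.png

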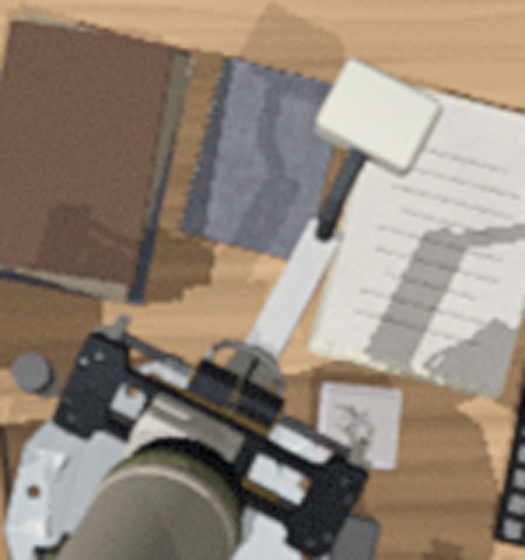

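```bash
python3 - <<'E'
from h import *
s,M=st()
v=s["tool_pos"]-PIV;v[2]=0
for th in range(2,17,2):
    Rz=R.from_euler('z',-th,degrees=True).as_matrix()
    print(th,(M.T@(Rz@v-v)/.3).round(4))
E
```

```text
t 13.6 q [ 0.11  -0.337  2.067 -0.409  0.904  2.344] p [ 6.054e-01 -5.000e-04  2.119e-01] F [-11.3   8.7  -5.6]
[[ 0.711 -0.466  0.527]
 [-0.389 -0.885 -0.256]
 [ 0.586 -0.023 -0.81 ]] down deg 54.1 az -26.0
2 [-0.0003  0.0148 -0.0006]
4 [-0.0009  0.0296 -0.0015]
6 [-0.002   0.0443 -0.0027]
8 [-0.0035  0.0589 -0.0042]
10 [-0.0054  0.0735 -0.006 ]
12 [-0.0078  0.088  -0.0081]
14 [-0.0105  0.1023 -0.0105]
16 [-0.0136  0.1165 -0.0131]
```

Call:
drive_tool([
  {"jaw": 0, "tx": -0.0003, "ty": 0.015, "tz": -0.003, "turn": 0},
  {"jaw": 0, "tx": -0.001, "ty": 0.03, "tz": -0.005, "turn": 0},
  {"jaw": 0, "tx": -0.002, "ty": 0.044, "tz": -0.007, "turn": 0},
  {"jaw": 0, "tx": -0.0035, "ty": 0.059, "tz": -0.008, "turn": 0},
  {"jaw": 0, "tx": -0.0054, "ty": 0.0735, "tz": -0.01, "turn": 0},
  {"jaw": 0, "tx": -0.0078, "ty": 0.088, "tz": -0.012, "turn": 0},
  {"jaw": 0, "tx": -0.0078, "ty": 0.088, "tz": -0.012, "turn": 0},
])

```text
t: 14.3
tool_pos: [0.5884, -0.0203, 0.2112]
orientation: [2.792, -0.7, 0.907]
force: [-19.1, 19.9, -5.1]
opening: -0.0001
```

```bash

python3 - <<'E'
from h import *
look(7);s,M=st()
v=s["tool_pos"]-PIV;v[2]=0
for th in (1,2,3,4,5):
    Rz=R.from_euler('z',-th,degrees=True).as_matrix()
    print(th,(M.T@(Rz@v-v)/.3).round(4))
E
```

```text
head n 645 az -40.31 r 0.2991
bar n 303 az -40.29
t 14.4 q [ 0.062 -0.403  2.117 -0.372  0.903  2.277] p [ 0.5885 -0.0202  0.2112] F [-17.2  19.4  -5.4]
[[ 0.713 -0.465  0.525]
 [-0.39  -0.885 -0.254]
 [ 0.583 -0.024 -0.812]] down deg 54.3 az -25.8
1 [-0.0013  0.007  -0.0011]
2 [-0.0026  0.0141 -0.0023]
3 [-0.0041  0.0211 -0.0036]
4 [-0.0057  0.028  -0.0049]
5 [-0.0074  0.0349 -0.0063]
```

View pics/sc7.png

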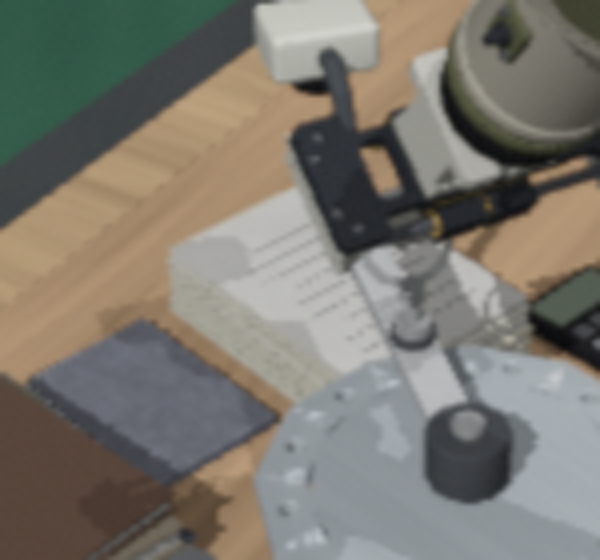

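View pics/tc7.png

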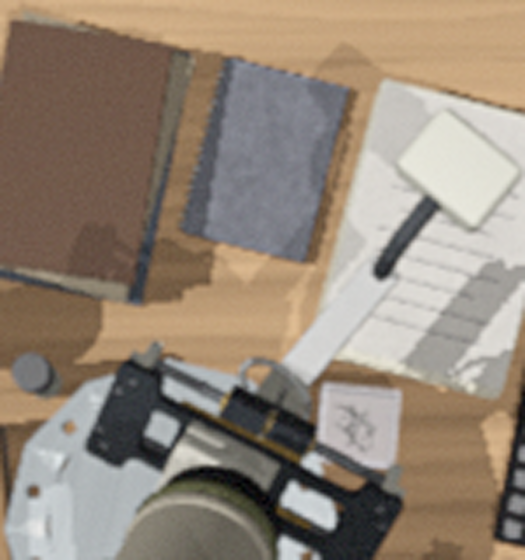

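Call:
drive_tool([
  {"jaw": 0, "tx": -0.0014, "ty": -0.001, "tz": -0.005, "turn": 0},
  {"jaw": 0, "tx": -0.0027, "ty": -0.002, "tz": -0.01, "turn": 0},
])

```text
t: 14.6
tool_pos: [0.5877, -0.0193, 0.2144]
orientation: [2.789, -0.699, 0.911]
force: [-9.1, 10.8, -5.8]
opening: 0.0006
```

```bash

python3 - <<'E'
from h import *
s,M=st()
E
```

```text
t 14.6 q [ 0.066 -0.409  2.117 -0.375  0.909  2.28 ] p [ 0.5877 -0.0193  0.2144] F [-9.1 10.8 -5.8]
[[ 0.711 -0.465  0.527]
 [-0.389 -0.885 -0.255]
 [ 0.585 -0.024 -0.811]] down deg 54.2 az -25.8
```

Call:
drive_tool([
  {"jaw": 0, "tx": -0.0015, "ty": 0.007, "tz": -0.0015, "turn": 0},
  {"jaw": 0, "tx": -0.003, "ty": 0.014, "tz": -0.003, "turn": 0},
  {"jaw": 0, "tx": -0.005, "ty": 0.021, "tz": -0.005, "turn": 0},
  {"jaw": 0, "tx": -0.007, "ty": 0.028, "tz": -0.0065, "turn": 0},
  {"jaw": 0, "tx": -0.007, "ty": 0.028, "tz": -0.0065, "turn": 0},
])

```text
t: 15.1
tool_pos: [0.5816, -0.0252, 0.2149]
orientation: [2.79, -0.699, 0.912]
force: [-9.4, 14.7, -5.5]
opening: 0.0002
```

```bash

python3 - <<'E'
from h import *
look(8);s,M=st()
v=s["tool_pos"]-PIV;v[2]=0
for th in (-1,-.5,.5,1,1.5,2):
    Rz=R.from_euler('z',-th,degrees=True).as_matrix()
    print(th,(M.T@(Rz@v-v)/.3).round(4))
E
```

```text
head n 647 az -44.61 r 0.2988
bar n 291 az -44.64
t 15.2 q [ 0.051 -0.435  2.134 -0.364  0.909  2.259] p [ 0.5818 -0.0252  0.2151] F [-9.4 15.  -5.9]
[[ 0.711 -0.464  0.528]
 [-0.389 -0.885 -0.254]
 [ 0.586 -0.025 -0.81 ]] down deg 54.1 az -25.7
-1 [ 0.0015 -0.0069  0.0013]
-0.5 [ 0.0008 -0.0034  0.0007]
0.5 [-0.0008  0.0034 -0.0007]
1 [-0.0016  0.0068 -0.0014]
1.5 [-0.0025  0.0102 -0.0021]
2 [-0.0034  0.0136 -0.0028]
```

View pics/sc8.png

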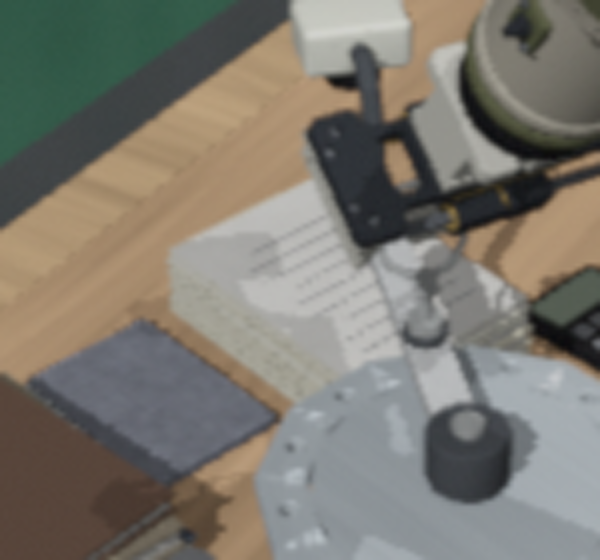

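```bash

python3 - <<'E'
from h import *
for k in (0,6,8):
    d=np.load(f'pics/top{k}.npy');v,u=np.mgrid[0:400,0:640];c,A=cal('top')
    P=np.stack([(u-c["cx"])/c["fx"]*d,(v-c["cy"])/c["fy"]*d,d],-1)@A.T+c["eye"]
    X=P.reshape(-1,3);Y=X-PIV;r=np.hypot(Y[:,0],Y[:,1])
    m=(abs(X[:,2]-.262)<.006)&(r>.26)&(r<.35);h=X[m].mean(0)-PIV
    b=(abs(X[:,2]-.154)<.005)&(r>.15)&(r<.225);g=X[b].mean(0)-PIV
    print(k,np.degrees(np.arctan2(h[1],h[0])).round(2),np.degrees(np.arctan2(g[1],g[0])).round(2))
E
```

```text
0 -14.85 -14.09
6 -28.3 -28.27
8 -44.61 -44.64
```

Call:
drive_tool([
  {"jaw": 0, "tx": -0.002, "ty": -0.0035, "tz": -0.001, "turn": 0},
  {"jaw": 0, "tx": -0.008, "ty": -0.0035, "tz": 0.007, "turn": 0},
  {"jaw": 0, "tx": -0.014, "ty": -0.003, "tz": 0.015, "turn": 0},
  {"jaw": 0, "tx": -0.02, "ty": -0.003, "tz": 0.023, "turn": 0},
])

```text
t: 15.6
tool_pos: [0.5826, -0.025, 0.2075]
orientation: [2.787, -0.699, 0.917]
force: [-4.7, 7.4, -4.6]
opening: 0.0006
```

Call:
drive_tool([
  {"jaw": 0, "tx": -0.006, "ty": 0, "tz": 0.008, "turn": 0},
  {"jaw": 0, "tx": -0.012, "ty": 0.0005, "tz": 0.016, "turn": 0},
  {"jaw": 0, "tx": -0.018, "ty": 0.001, "tz": 0.024, "turn": 0},
])

```text
t: 15.9
tool_pos: [0.5833, -0.0248, 0.1998]
orientation: [2.787, -0.698, 0.92]
force: [-4.5, 8.8, -2.0]
opening: 0.0002
```

```bash

python3 - <<'E'
from h import *
look(9);s,M=st()
E
```

```text
head n 653 az -44.77 r 0.2991
bar n 277 az -44.84
t 16.0 q [ 0.053 -0.419  2.154 -0.379  0.873  2.281] p [ 0.5832 -0.0247  0.1994] F [-1.4  8.5 -4.8]
[[ 0.708 -0.464  0.532]
 [-0.388 -0.886 -0.256]
 [ 0.59  -0.026 -0.807]] down deg 53.8 az -25.6
```

View pics/sc9.png

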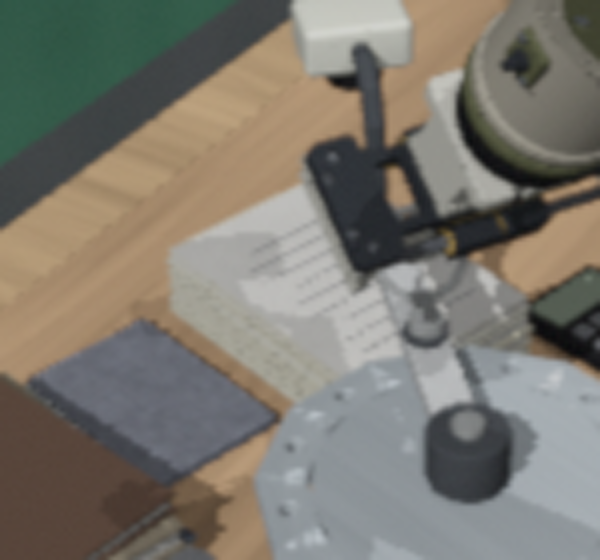

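Call:
drive_tool([
  {"jaw": 0, "tx": 0.0015, "ty": -0.0035, "tz": 0.001, "turn": 0},
  {"jaw": 0, "tx": -0.004, "ty": -0.007, "tz": 0.01, "turn": 0},
  {"jaw": 0, "tx": -0.01, "ty": -0.007, "tz": 0.018, "turn": 0},
  {"jaw": 0, "tx": -0.016, "ty": -0.007, "tz": 0.026, "turn": 0},
])

```text
t: 16.4
tool_pos: [0.5856, -0.0244, 0.1916]
orientation: [2.784, -0.698, 0.922]
force: [-0.2, 1.0, 0.3]
opening: 0.0005
```

```bash

python3 - <<'E'
from h import *
look(10);s,M=st()
E
```

```text
head n 640 az -44.53 r 0.2991
bar n 291 az -44.54
t 16.5 q [ 0.056 -0.403  2.16  -0.391  0.855  2.297] p [ 0.5847 -0.0246  0.1902] F [-0.3 -0.   0.2]
[[ 0.708 -0.465  0.531]
 [-0.388 -0.885 -0.258]
 [ 0.59  -0.023 -0.807]] down deg 53.8 az -25.9
```

View pics/sc10.png

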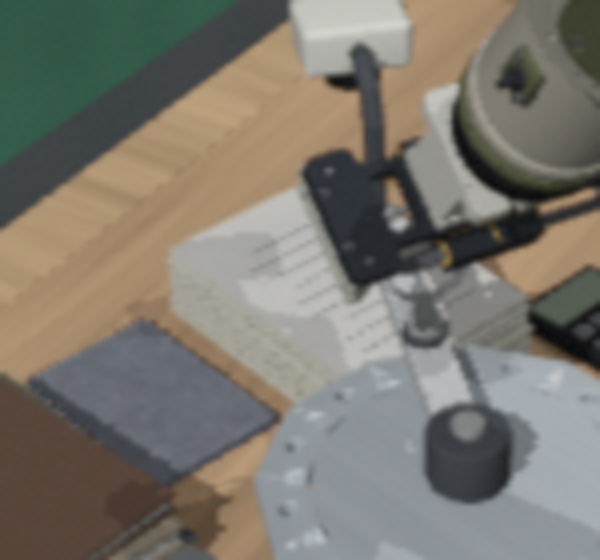

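```bash

python3 - <<'E'
from h import *
s,M=st();az=np.radians(-44.4);p=s["tool_pos"]
C,_=ringpts(az);print((M.T@(C-p)*1e3).round(1),clear(p,M,az),clear(p,M,az,hy=.0125))
b=sorted([(clear(p+M@np.array([ox,oy,0])*1e-3,M,az)[0],ox,oy) for ox in range(-12,13) for oy in range(-10,11)])[::-1][:5];print(b)
b=sorted([(clear(p+M@np.array([ox,oy,0])*1e-3,M,az,hy=.0125)[0],ox,oy) for ox in range(-12,13) for oy in range(-10,11)])[::-1][:5];print(b)
E
```

```text
t 16.5 q [ 0.056 -0.403  2.16  -0.391  0.855  2.297] p [ 0.5847 -0.0246  0.1902] F [-0.3 -0.   0.2]
[[ 0.708 -0.465  0.531]
 [-0.388 -0.885 -0.258]
 [ 0.59  -0.023 -0.807]] down deg 53.8 az -25.9
[ -1.4  -1.5 -18.1] (np.float64(0.752774600103374), np.int64(141)) (np.float64(4.856316785027653), np.int64(133))
[(np.float64(2.6162507420085257), -2, -1), (np.float64(2.4608346811412467), -4, 0), (np.float64(2.436890093145522), -1, -2), (np.float64(2.435212124026111), 0, -2), (np.float64(2.4103727301593927), 1, -3)]
[(np.float64(6.830183374783943), -2, -1), (np.float64(6.662097842021186), -1, -2), (np.float64(6.5832940336060055), -3, 0), (np.float64(6.40683275098353), 1, -3), (np.float64(6.39264991602603), 0, -3)]
```

Call:
drive_tool([
  {"jaw": 0, "tx": -0.005, "ty": -0.004, "tz": -0.01, "turn": 0},
  {"jaw": 0, "tx": -0.005, "ty": -0.004, "tz": -0.03, "turn": 0},
  {"jaw": 0, "tx": -0.005, "ty": -0.004, "tz": -0.05, "turn": 0},
  {"jaw": 0, "tx": -0.005, "ty": -0.004, "tz": -0.075, "turn": 0},
  {"jaw": 0, "tx": -0.005, "ty": -0.004, "tz": -0.1, "turn": 0},
  {"jaw": 0, "tx": -0.005, "ty": -0.004, "tz": -0.14, "turn": 0},
  {"jaw": 0, "tx": -0.005, "ty": -0.004, "tz": -0.2, "turn": 0},
  {"jaw": 0, "tx": -0.005, "ty": -0.004, "tz": -0.3, "turn": 0},
  {"jaw": 0, "tx": -0.005, "ty": -0.004, "tz": -0.45, "turn": 0},
  {"jaw": 0, "tx": -0.005, "ty": -0.004, "tz": -0.6, "turn": 0},
  {"jaw": 0, "tx": -0.005, "ty": -0.004, "tz": -0.6, "turn": 0},
])

```text
t: 17.6
tool_pos: [0.4884, 0.0254, 0.3429]
orientation: [2.786, -0.7, 0.933]
force: [0.8, 0.5, 1.0]
opening: 0.0006
```

```bash

python3 - <<'E'
from h import *
look(11);s,M=st()
crop('pics/side0.png','pics/a.png',250,140,370,250,5);crop('pics/side11.png','pics/b.png',250,140,370,250,5)
E
```

```text
head n 642 az -44.53 r 0.299
bar n 297 az -44.55
t 17.7 q [ 0.235 -0.735  2.107 -0.401  1.275  2.317] p [0.4884 0.0246 0.3367] F [ 0.6  1.  -0.7]
[[ 0.707 -0.464  0.534]
 [-0.388 -0.886 -0.256]
 [ 0.591 -0.026 -0.806]] down deg 53.7 az -25.6
```

View pics/b.png

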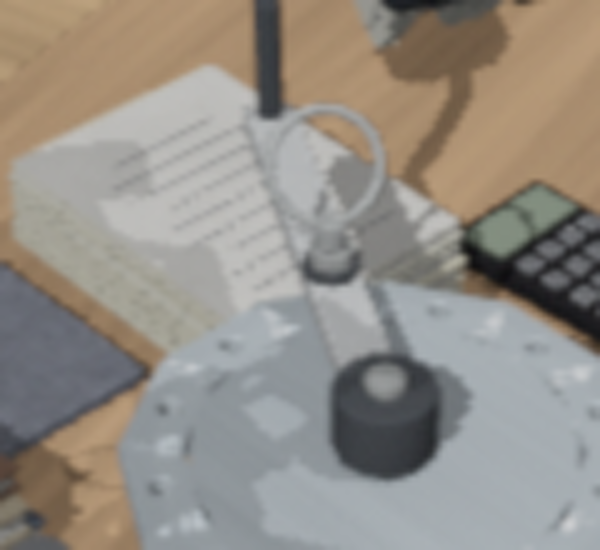

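View pics/a.png

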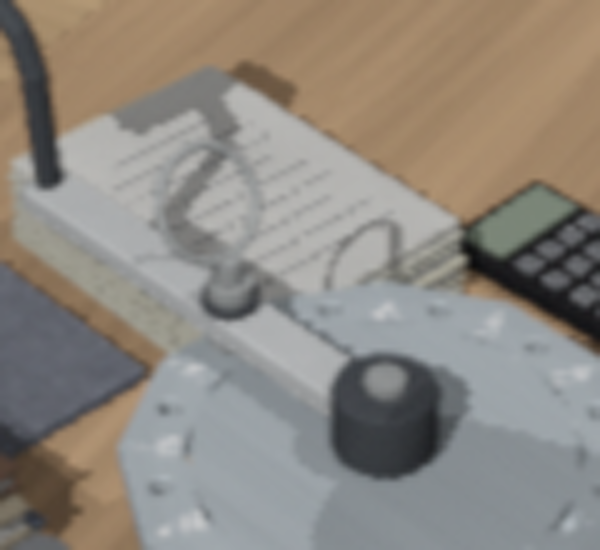

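View pics/top11.png

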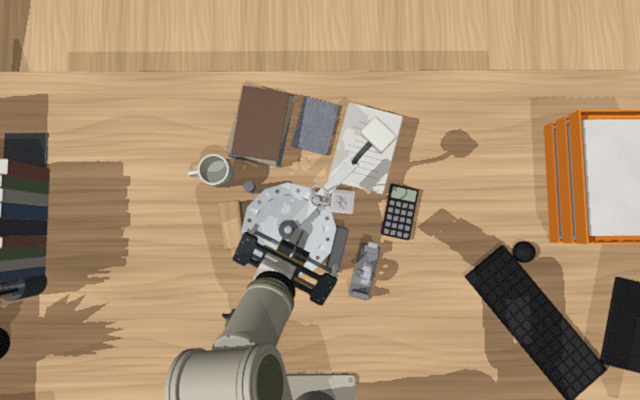

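```bash

python3 - <<'E'
from h import *
im=cv2.imread('pics/side11.png');tp=cv2.imread('pics/top11.png')
def draw(img,n,x0,y0,x1,y1,s,lift,az,col):
    return
for n,src,box in(('side','pics/side11.png',(290,150,345,205)),('top','pics/top11.png',(295,170,345,220))):
    x0,y0,x1,y1=box;s=10
    o=[]
    for lift in(0,.009):
        p=cv2.resize(cv2.imread(src)[y0:y1,x0:x1],None,fx=s,fy=s,interpolation=cv2.INTER_CUBIC)
        for az,c in((-44.5,(0,0,255)),):
            _,P=ringpts(np.radians(az),lift)
            for q in P[::3]:
                u=(proj(n,q)-[x0,y0]+.5)*s;cv2.circle(p,tuple(int(a) for a in u),2,c,-1)
        o.append(cv2.resize(p,(390,390)))
    cv2.imwrite(f'pics/o{n}.png',np.hstack(o))
E
```

```text
(no output)
```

View pics/oside.png

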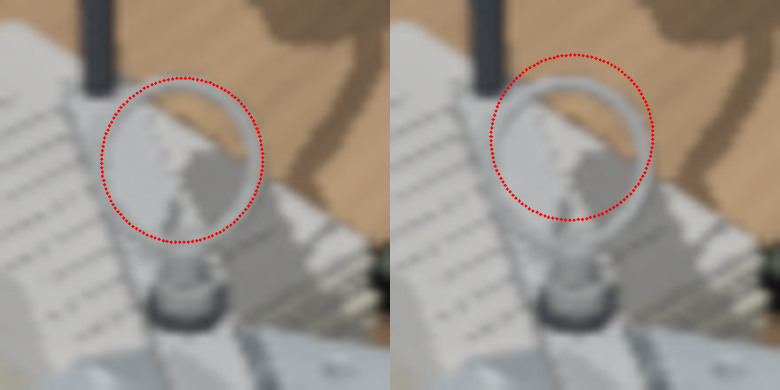

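View pics/otop.png

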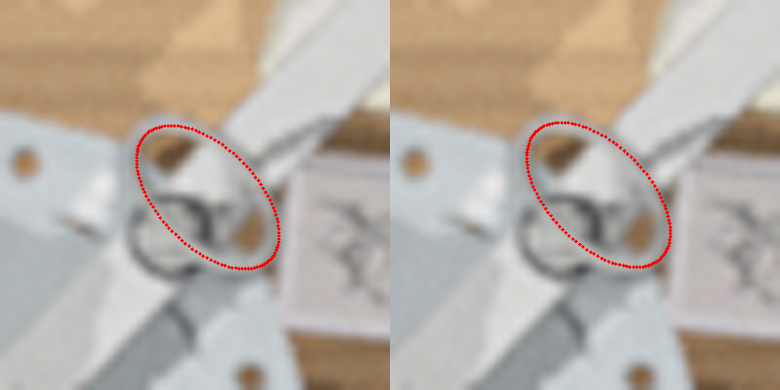

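```bash

python3 - <<'E'
from h import *
a=cv2.imread('pics/top0.png');b=cv2.imread('pics/top11.png')
for n,(x0,y0,x1,y1) in dict(mug=(185,150,236,190),calc=(380,180,422,242),tray=(330,188,356,216),glue=(242,178,258,196),tape=(348,238,385,302),eraser=(220,198,242,232),stapler=(332,225,350,272)).items():
    t=a[y0:y1,x0:x1];r=cv2.matchTemplate(b[y0-8:y1+8,x0-8:x1+8],t,cv2.TM_CCOEFF_NORMED);_,v,_,l=cv2.minMaxLoc(r);print(n,l[0]-8,l[1]-8,round(v,2))
s,M=st();robot.close_job()
E
```

```text
mug 0 0 0.97
calc 0 0 0.97
tray 0 0 0.92
glue 0 0 0.95
tape 0 0 0.95
eraser 0 0 0.93
stapler 0 0 0.91
t 17.7 q [ 0.235 -0.735  2.107 -0.401  1.275  2.317] p [0.4884 0.0246 0.3367] F [ 0.6  1.  -0.7]
[[ 0.707 -0.464  0.534]
 [-0.388 -0.886 -0.256]
 [ 0.591 -0.026 -0.806]] down deg 53.7 az -25.6
the job is handed in; nothing more can be done
```

The camera now stands over the exam papers with the pin home in the next hole, and the job was handed in at 17.7 s of the 51 s allowed.

**What I did:** The move tool has no tilt, so I drove the shut gripper past the arm's reach several times. Each time the controller kept the small lean that resulted, until the finger pointed about 54° down and outward. I then put the fingertips through the ring and hooked the pin up by an estimated 15 mm or so. I swung the arm 30° clockwise, lowered the pin into the hole and backed the finger out.

**Last checks:**
- **Pin:** the ring's outline in the side view matches a pin lift of 0, and clearly not the 9 mm it would show resting on the plate.
- **Arm and lens:** the arm stands at −44.5°, against an expected −44.2°, which is inside the pin's play. That puts the lens about 7 mm from the centre of the stack. It read the same angle before and after I withdrew the finger.
- **Loose things:** all seven show 0 pixels of shift in the top view.
- **Contact:** the tool force was near zero at the end, with the fingers well clear of the stand.

**What did not go smoothly:**
- The force on the tool rose to about 28 N partway through the swing, against the 35 N limit on the ring. I eased the finger inward, which brought it down to about 15 N.
- My depth-based reading of the head's starting angle was 0.6° off from the other estimates, so I relied on the plate holes and the bar instead.

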